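Unlock the dump tray and tip the inspected strips into its catch box

TASK

The tilt tray of the dump station is still locked down for carrying: unscrew the wing nut from its stud and put it in the small blue open bin at the front of the bench, just right of the middle. Lay all the loose carrier strips from the bench in the tray, and once they are all in it lift the tray by its handle until every strip has slid out into the catch box, then lower the tray gently until it is fully down again. Leave the other things on the bench where they are.

Things in the scene. Friction and masses are not known exactly. Their poses are not given: they have to be found in the camera images.
- station: dump station, fixed: aluminium base plate 6 mm thick with a black catch box, hinge pillars and a threaded stud. Origin on the bench under the middle of the tray's hinge line; x runs along the hinge line (away from the robot at yaw 0), y points from the hinge to the tray's handle, z up. The plate reaches from x = -110 to 102 mm and y = -135 to 140 mm, with a tongue to x = -154 mm under the stud
- tray (a joint): tilt of the tray about its hinge line, rad: 0 lying level (fully down), growing as the handle edge is lifted, rigid stops at 0 and 1.1. The hinge is damped lightly (0.12 N m s/rad); the tray (0.35 kg) falls back when let go. Strips usually start to slide between 0.45 and 0.8 rad
- tray_hinge (a point): middle of the tray's hinge line, 61.5 mm above the bench; the hinge line runs along the station's x axis. Left of the station stands a tall microscope (fixed, x 0.47 to 0.8 m, y 0.23 to 0.46 m, up to 0.4 m high): carry things round it, in front
- tray_mid (a point): middle of the top of the tray's floor (moves with the tray; axes as the station's and 63 mm above the bench when down). The grey tray is open at the hinge side: floor 176 mm clear along x, 141 mm along y (y = -72 is the open lip, +69 the wall at the handle side); walls 23 mm high above the floor, 3 mm thick on the other three sides
- tray_handle (a point): middle of the tray's handle bar (moves with the tray): round black bar, 12 mm diameter, 108 mm long along the station's x, on two 8 mm rods at x = -48 and +48 mm, free gap of 44 mm between bar and tray wall. When down it is 186 mm from the hinge line and 73.5 mm above the bench; it follows a circle of 186.4 mm radius about the hinge line
- box_mid (a point): middle of the catch box's inner floor, 10 mm above the bench, axes as the station's: black open box beside the tray under its open lip, inside 206 mm along x by 116 mm along y, walls 46 mm high above its floor at both ends, 76 mm on the side away from the tray, 22 mm on the tray's side
- stud_tip (a point): top of the threaded stud, on its upright axis, 108 mm above the bench, at x = -116, y = +90 mm of the station. It passes the slotted steel tab of the tray (tab top 63 mm above the bench) and has a coarse right-hand thread, 14 mm of rise a turn. The nut on it keeps the tab, and so the tray, down
- wing_nut: dark steel wing nut, 80 g, loose; origin at the centre of its underside, z up along its axis, x along its wing. Flange 47 mm across, hub 34 mm across up to 49 mm, closed on top; above it a flat wing 66 x 14 mm, from 49 to 73 mm above the underside. Starts screwed down on the tab, underside 63 mm above the bench
- nut_wing (a point): middle of the nut's wing, 61 mm above its underside; x axis along the wing. Turned counter-clockwise seen from above, the nut rises 14 mm a turn and comes free of the thread after about one full turn (6 to 6.6 rad, some 14 mm of rise); on the thread it stays where it is left. Once free it must be lifted 35 mm more to clear the stud
- blue_bin: small blue open parts bin, 102 x 70 x 52 mm, 0.25 kg, loose; origin at the centre of its underside, x along its long side; inside 96 x 66 mm, floor 2 mm thick, walls 50 mm high, but 30 mm at its -x end
- strip_a: carrier strip, amber, with nine dark moulded parts along it, 20 x 150 x 9 mm, 30 g, loose; origin at the centre of its underside, y along its length (may be absent)
- strip_b: carrier strip, amber, with nine dark moulded parts along it, 20 x 150 x 9 mm, 30 g, loose; origin at the centre of its underside, y along its length (may be absent)
- strip_c: carrier strip, amber, with nine dark moulded parts along it, 20 x 150 x 9 mm, 30 g, loose; origin at the centre of its underside, y along its length (may be absent)
- strip_d: carrier strip, amber, with nine dark moulded parts along it, 20 x 150 x 9 mm, 30 g, loose; origin at the centre of its underside, y along its length (may be absent)
- calculator: desk calculator, 118x72x14 mm, a bystander; origin at the centre of its underside
- spool: wire spool standing on its flange, 53 across, 40 high mm, a bystander; origin at the centre of its underside
- jar: small white jar with black lid, 38 across, 40 high mm, a bystander; origin at the centre of its underside
- loupe: black eye loupe, 38 across, 28 high mm, a bystander; origin at the centre of its underside
- tape_roll: roll of masking tape lying flat, 104 across, 24 high mm, a bystander; origin at the centre of its underside
- tweezers: black tweezers, 10x116x10 mm, a bystander; origin at the centre of its underside

How it is judged:
By the outcome, as a careful person would: the job done as asked, in the order asked, and still so for the second after the job is handed in, with the robot touching nothing.
Of strip_a, strip_b, strip_c, strip_d only 2 to 4 are there at a start; the rules pass over those that are not, and their reading is None.
At some moment in a run one of strip_c, strip_d may be knocked a few centimetres aside while the robot is not near it.
It also fails if it takes over 210 s, if anything falls off the work surface, if the arm or the gripper's body presses on something with over 40 N, if the wrist force passes 120 N, or if a joint passes its speed limit or range.

ROBOT

A 6-joint arm with a two-finger parallel gripper is mounted at the origin on a cart in front of the work surface, level with it; the furniture and walls round the work are solid. World frame = base frame: x ahead of the robot, y to its left, z up, the work surface at z = 0. Lengths are in m, angles in rad, forces in N, time in s.
With the tool pointing down it reaches from about 0.375 to 0.925 m from the base axis. Payload 5.7 kg.
Tool frame: the origin (TCP) lies between the finger pads; the fingertips stand 22 mm ahead of it and the grasp point (between the pads) lies 3 mm ahead of it (manip.tip_extent is the distance from the TCP to the fingertips, in m); y points along the fingers, z is the direction in which the jaws open and shut, and the axes are right-handed (so a half turn about y gives the same grasp; the last joint's range is limited). The gripper opens to 88 mm and grips with 3 to 60 N. Pads are 20 mm wide; open, the fingers measure 115 mm over their backs; the gripper's body (75 mm by 178 mm) begins 61 mm behind the grasp point.
Start: joints at [-1.281, 0.359, 1.51, -0, 1.272, -0.115], TCP at [0.236, -0.551, 0.245] pointing down, gripper open.
Joint ranges: [-2.97, 2.97], [-1.01, 2.36], [0.21, 2.38], [-0.96, 4.11], [0.2, 2.71], [-2.98, 2.98]. Speed limits (rad/s): [2.39, 2.39, 3.14, 3.14, 3.14, 3.14].

INTERFACE

Orientations are given as a unit quaternion [x, y, z, w].
In Python, from workcell import manip gives the robot as it stands. The module is installed in compiled form; this text tells all that it offers.
- The arm moves only by the tool carry_out, never from a script. Its argument "motion" is a list of rows, each a list of 7 numbers: the turn, a rotation vector about the tool's x, y, z in degrees, then the shift along the tool's x, y, z in m, then the gripper's target within -1 to 1 (fully open at 1, half-way at 0, shut at -1). A call has 1 to 10 rows; each row is the pose to reach, as a shift and turn from the pose measured when the call began, along the tool's axes at that moment; what a row does not reach only later rows make up. A row lasts 1/8 s, in which the tool goes at most 62.5 mm and 10.7 degrees, less where a joint would pass 70% of its speed; a pose out of reach is approached as far as the arm can. A call with a gripper value outside its range is refused whole. The fingers move at their own pace and stop on an object; "squeeze" is the grip in N (left out, the last holds). Time passes only in rows, so rows that repeat a pose let the fingers close. It gives the time, the measured TCP pose, the force and the opening at its end, in the units of the state.
- manip.sense(): the state, without advancing time (a new reading comes with each control period).
- manip.snapshot(name): name is "scene" or "top" or "wrist"; returns a dict with "frame" (480x640x3 uint8, red, green, blue), "mtx" (3x3 intrinsics, pixels), "R" (3x3) and "t" (3): a world point X has camera coordinates R X + t. Camera axes: x right, y down, z forward; pixel columns grow to the right and rows downward; lengths in m; the calibration is good to about 2 mm. A picture is of the moment at which its call begins. There is no depth.
- manip.close_job(): hands the job in, once; it reports no verdict.
Trained networks look in a picture, given as the dict that the camera call returned (one of the last four; its "shot" number tells which), for a name from the list of things; names that differ only in an ending like _2 or _b are one class to them, and where a whole thing is asked for, a point or a joint stands for the part that bears it (a point fixed in the world has none). Each returns a list of dicts, best first, with "score" (0 to 1); they miss things now and then, are a little off and sometimes report something else, mostly with a low value. They report only what shows in the picture. A call takes as long as a camera call.
- manip.boxes_of(thing, picture): "position" ([column, row] in pixels, amid what is visible of it).
- manip.regions_of(thing, picture): "pixels" (480x640 bool, what is visible of it) and "position" ([column, row] in pixels, amid what is visible of it).
The state is a dict: "t": time; "q": joint angles; "joint_vel": joint speeds; "effort": joint torques, N m; "tcp_pos": TCP position; "tool_rot": TCP orientation; "wrist_force": force on the tool from outside, world axes, zero at the start; "ft_torque": the same for the moment, N m; "width": opening from 0.0 (shut) to 1.0 (fully open).
Only numpy, scipy, OpenCV 4.12 (cv2) and the standard library are available. Lean on these libraries where they do the work, as an engineer would, in place of code of your own. Each camera call takes 0.05 s, during which the arm holds its last target.

## Working session

There is one attempt and no reset: what is moved stays moved. The work goes in short steps, Python scripts to look and compute and a tool call to move; the robot and the scene stay as the last step left them, time stands still between calls to the robot, and variables do not carry over. Pictures are saved under pics/ and viewed, and the job is handed in when it is done.

Besides the shell and the picture viewer there is one more tool, called after "Call:" as name([rows], argument=value, ...), one row to a line, values as JSON. carry_out: Moves the arm, as the interface text tells. Its arguments: {"type":"object","properties":{"motion":{"type":"array","items":{"type":"array","items":{"type":"number"}}},"squeeze":{"type":"number"}},"required":["motion"]}

```bash
mkdir -p pics; ls
cat > h.py <<'E'
import numpy as np, cv2
from workcell import manip
from scipy.spatial.transform import Rotation as R
def save(s,name): cv2.imwrite('pics/'+name+'.png', s['frame'][:,:,::-1])
def proj(s,X):
    c=s['R']@np.asarray(X,float)+np.array(s['t']).ravel(); p=s['mtx']@c; return p[:2]/p[2]
def back(s,px,z):
    Rm=np.array(s['R']);t=np.array(s['t']).ravel();d=Rm.T@np.linalg.inv(s['mtx'])@np.array([px[0],px[1],1.]);o=-Rm.T@t
    return o+d*(z-o[2])/d[2]
E
python3 - <<'E'
from h import *
np.set_printoptions(precision=3,suppress=True)
print(manip.sense())
for n in ['scene','top','wrist']:
    s=manip.snapshot(n); save(s,n+'0'); print(n,s['mtx'],s['R'],s['t'],-np.array(s['R']).T@np.array(s['t']).ravel())
E
```

```text
pics
{'t': 0.0, 'q': array([-1.281,  0.359,  1.511,  0.   ,  1.272, -0.115]), 'joint_vel': array([-0.   , -0.001, -0.   ,  0.001,  0.   , -0.   ]), 'effort': array([  0.002, -51.536, -27.072,   0.068,   0.035,  -0.   ]), 'tcp_pos': array([ 0.236, -0.551,  0.244]), 'tool_rot': array([-0.142,  0.693, -0.692,  0.142]), 'wrist_force': array([0.14 , 0.291, 0.784]), 'ft_torque': array([ 0.041, -0.05 , -0.05 ]), 'width': 1.000112398908609}
scene [[531.499   0.    313.428]
 [  0.    531.499 238.426]
 [  0.      0.      1.   ]] [[-0.446 -0.895 -0.002]
 [-0.364  0.183 -0.913]
 [ 0.818 -0.406 -0.408]] [0.234 0.29  1.712] [-1.19   0.852  0.963]
top [[589.513   0.    318.073]
 [  0.    589.513 239.795]
 [  0.      0.      1.   ]] [[-0.014 -1.    -0.001]
 [-0.996  0.014 -0.086]
 [ 0.086 -0.    -0.996]] [-0.001  0.503  1.896] [ 0.338 -0.008  1.932]
wrist [[338.423   0.    317.095]
 [  0.    338.423 238.905]
 [  0.      0.      1.   ]] [[ 0.395 -0.919 -0.001]
 [-0.889 -0.382  0.252]
 [-0.232 -0.099 -0.968]] [-0.599 -0.031  0.388] [ 0.298 -0.524  0.383]
```

View pics/top0.png

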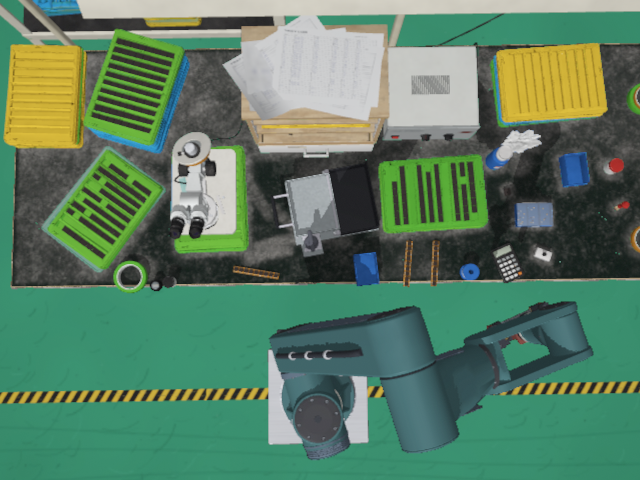

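View pics/scene0.png

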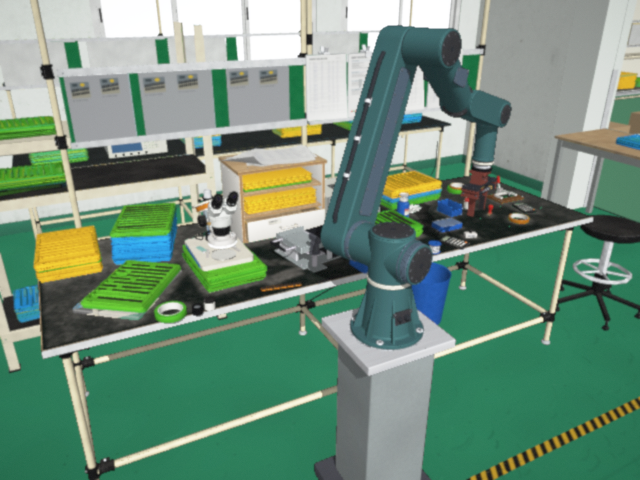

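View pics/wrist0.png

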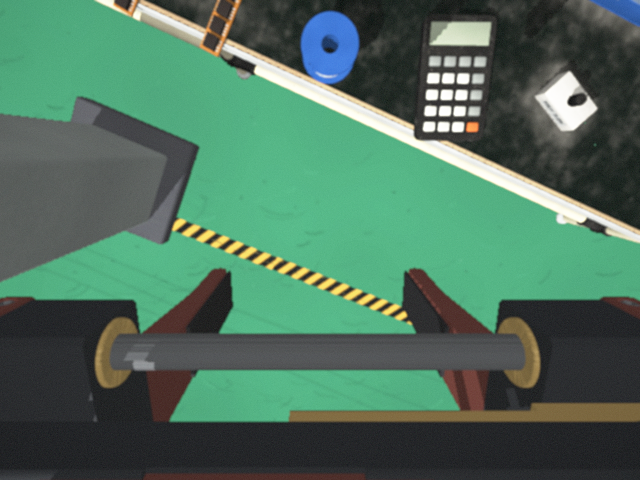

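Run:
```python
from h import *
np.set_printoptions(precision=3,suppress=True)
s=manip.snapshot('top')
for n,z in [('strip_a',.005),('wing_nut',.12),('blue_bin',.03),('tray',.07),('station',.05),('tweezers',0.005),('calculator',.014),('spool',.02),('jar',.02),('loupe',.02),('tape_roll',.02)]:
    for d in manip.regions_of(n,s)[:6]:
        m=d['pixels'].astype(np.uint8); r=cv2.minAreaRect(cv2.findNonZero(m)) if m.any() else None
        print(n,round(d['score'],2),d['position'],back(s,d['position'],z), m.sum(), r)
f=s['frame']
for n,(x0,y0,w,h) in {'st':(225,150,200,150),'str':(360,225,200,75)}.items():
    cv2.imwrite(f'pics/{n}0.png',cv2.resize(f[y0:y0+h,x0:x0+w,::-1],(w*4,h*4),interpolation=cv2.INTER_CUBIC))
```

```text
strip_a 0.66 [438.3, 258.9] [ 0.436 -0.401  0.005] 244 ((434.8963928222656, 262.9682312011719), (6.096824645996094, 44.20198059082031), 3.012787342071533)
strip_a 0.57 [408.0, 267.7] [ 0.408 -0.301  0.005] 290 ((408.0896911621094, 263.4241638183594), (7.058866500854492, 45.342830657958984), 4.763640880584717)
strip_a 0.49 [253.3, 266.8] [0.419 0.205 0.005] 262 ((255.5057830810547, 271.46240234375), (43.868499755859375, 6.082287788391113), 8.746162414550781)
wing_nut 0.66 [311.5, 241.1] [0.49  0.012 0.12 ] 186 ((311.0, 240.0), (20.0, 12.0), 90.0)
blue_bin 0.71 [363.5, 267.4] [ 0.41  -0.154  0.03 ] 792 ((366.2047424316406, 268.7406005859375), (32.9492301940918, 24.653501510620117), 83.2901611328125)
blue_bin 0.39 [471.0, 273.0] [ 0.387 -0.5    0.03 ] 258 ((470.0, 271.0), (16.0, 18.0), 90.0)
tray 0.91 [314.8, 203.9] [0.613 0.    0.07 ] 2766 ((305.5384521484375, 213.69232177734375), (73.3474349975586, 62.364933013916016), 78.69007110595703)
station 0.73 [331.7, 202.0] [ 0.622 -0.054  0.05 ] 5748 ((324.7679138183594, 210.56573486328125), (81.56067657470703, 102.1441421508789), 79.15969848
[... 188 characters left out ...]
3.0] [ 0.419 -0.623  0.014] 836 ((507.14141845703125, 262.4731750488281), (37.01681137084961, 23.327571868896484), 65.224853515625)
spool 0.62 [471.4, 270.5] [ 0.396 -0.504  0.02 ] 229 ((470.0, 271.0), (14.0, 18.0), 90.0)
jar 0.47 [168.5, 282.2] [0.372 0.478 0.02 ] 154 ((169.0, 281.0), (12.0, 14.0), 90.0)
loupe 0.7 [364.6, 267.4] [ 0.411 -0.158  0.02 ] 691 ((366.0699768066406, 268.489990234375), (31.819807052612305, 22.627416610717773), 81.8698959350586)
loupe 0.45 [157.8, 285.0] [0.364 0.512 0.02 ] 130 ((155.5, 284.5), (11.0, 13.0), 90.0)
tape_roll 0.9 [119.3, 273.5] [0.402 0.637 0.02 ] 438 ((130.4000244140625, 276.2000427246094), (32.199378967285156, 31.304948806762695), 26.56505012512207)
```

View pics/st0.png

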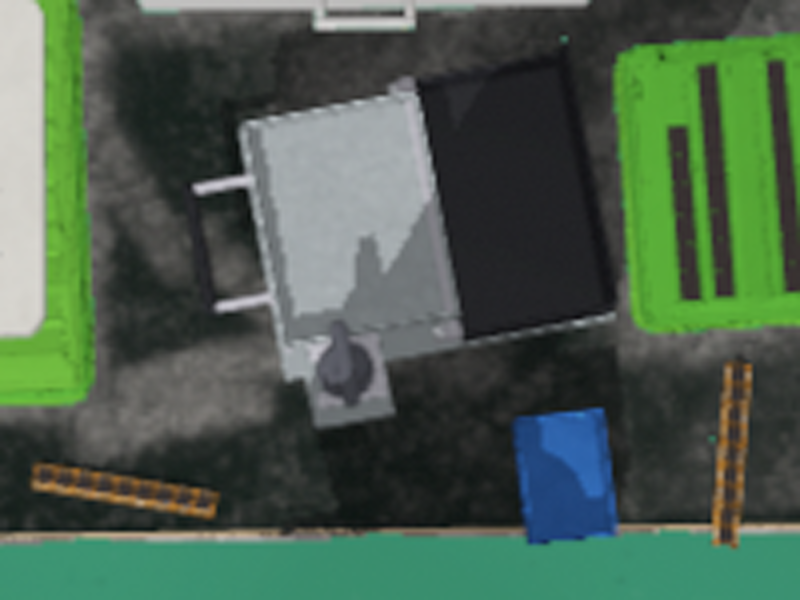

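View pics/str0.png

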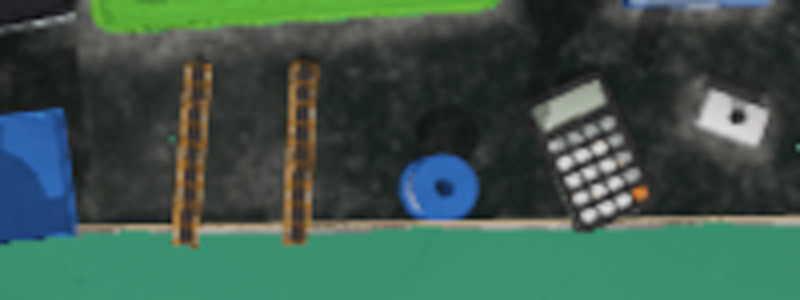

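```bash
cat >> h.py <<'E'
def Rt(yaw,tilt=0):
    # jaw axis z at world yaw; tool y down. tilt: rotate about world horizontal axis perpendicular to jaw
    z=np.array([np.cos(yaw),np.sin(yaw),0]);y=np.array([0,0,-1.]);x=np.cross(y,z)
    M=np.stack([x,y,z],1)
    if tilt: M=R.from_rotvec(tilt*x).as_matrix()@M
    return M
def plan(p,M=None,st=None):
    st=st or manip.sense(); R0=R.from_quat(st['tool_rot']).as_matrix()
    d=R0.T@(np.asarray(p)-st['tcp_pos'])
    if M is None: M=R0
    rv=R.from_matrix(R0.T@M).as_rotvec(degrees=True)
    print('turn',np.round(rv,1),'shift',np.round(d,4),'rows',max(np.linalg.norm(d)/.0625,np.linalg.norm(rv)/10.7).round(1))
def st():
    s=manip.sense();R0=R.from_quat(s['tool_rot']).as_matrix()
    print('t',round(s['t'],2),'p',np.round(s['tcp_pos'],4),'yaw',np.round(np.degrees(np.arctan2(R0[1,2],R0[0,2])),1),'R',np.round(R0,2).tolist(),'q',np.round(s['q'],2),'F',np.round(s['wrist_force'],1),'w',round(s['width']*88,1));return s
E
python3 - <<'E'
from h import *
np.set_printoptions(precision=3,suppress=True)
from scipy.optimize import least_squares
s=manip.snapshot('top');st()
loc=np.array([[54,186,73.5],[-54,186,73.5],[-110,140,6],[102,-135,6+70]])/1000
c=lambda x,y:[225+x/4,150+y/4]
px=np.array([c(196,190),c(213,305),c(290,380),c(562,55)])
def w(p,L): 
    a=p[2];return np.array([p[0]+np.cos(a)*L[0]-np.sin(a)*L[1],p[1]+np.sin(a)*L[0]+np.cos(a)*L[1],L[2]])
f=lambda p:np.concatenate([proj(s,w(p,L))-q for L,q in zip(loc[:3],px)])
r=least_squares(f,[.6,0,.17]);print(r.x,r.fun)
for L in [[-.116,.09,.136],[0,.186,.0735],[0,0,.0615],[.09,.136,.086],[-.09,.136,.086]]: print(L,w(r.x,L),proj(s,w(r.x,L)))
for q,z in [((434.9,263),.009),((408.1,263.4),.009),((255.5,271.5),.009),((366.2,268.7),.03)]: print(back(s,q,z))
plan([.5,-.03,.42],Rt(1.57)); plan([.5,-.03,.42],Rt(-1.57)); plan([.5,-.03,.42],Rt(0))
E
```

```text
t 0.8 p [ 0.236 -0.551  0.245] yaw -66.8 R [[-0.92, -0.0, 0.39], [-0.39, 0.0, -0.92], [0.0, -1.0, -0.0]] q [-1.28  0.36  1.51 -0.    1.27 -0.12] F [-0.3  1.  -0.5] w 87.9
[ 0.619 -0.061  0.158] [-0.528 -2.241  0.855  2.232 -0.341 -0.013]
[-0.116, 0.09, 0.136] [0.49  0.01  0.136] [312.069 240.842]
[0, 0.186, 0.0735] [0.589 0.123 0.073] [276.282 211.83 ]
[0, 0, 0.0615] [ 0.619 -0.061  0.061] [333.826 202.425]
[0.09, 0.136, 0.086] [0.686 0.088 0.086] [286.847 180.87 ]
[-0.09, 0.136, 0.086] [0.508 0.06  0.086] [296.419 236.565]
[ 0.422 -0.388  0.009]
[ 0.422 -0.301  0.009]
[0.403 0.197 0.009]
[ 0.406 -0.162  0.03 ]
turn [   0.  -156.8   -0. ] shift [-0.448 -0.175 -0.376] rows 14.7
turn [ 0.  23.1  0. ] shift [-0.448 -0.175 -0.376] rows 9.8
turn [  0.  -66.8  -0. ] shift [-0.448 -0.175 -0.376] rows 9.8
```

Call:
carry_out([
  [0,23,0,-0.448,-0.155,-0.36,1],
  [0,23,0,-0.448,-0.155,-0.36,1],
  [0,23,0,-0.448,-0.155,-0.36,1],
  [0,23,0,-0.448,-0.155,-0.36,1],
  [0,23,0,-0.448,-0.155,-0.36,1],
  [0,23,0,-0.448,-0.155,-0.36,1],
  [0,23,0,-0.448,-0.155,-0.36,1],
  [0,23,0,-0.448,-0.155,-0.36,1],
  [0,23,0,-0.448,-0.155,-0.36,1],
  [0,23,0,-0.448,-0.155,-0.36,1],
])

```text
t: 2.05
tcp_pos: [0.5075, -0.0415, 0.4008]
tool_rot: [-0.001, 0.707, -0.707, 0.003]
wrist_force: [-0.3, -0.5, 0.3]
width: 1.002
```

Run:
```python
from h import *
st();s=manip.snapshot('wrist');save(s,'w1');np.savez('w1.npz',**{k:s[k] for k in('frame','mtx','R','t')});print(-np.array(s['R']).T@np.array(s['t']).ravel())
for n in('strip_a','wing_nut','tray'):
  for d in manip.regions_of(n,s): print(n,d['score'],d['position'],cv2.minAreaRect(cv2.findNonZero(d['pixels'].astype(np.uint8))))
```

```text
t 2.05 p [ 0.5075 -0.0415  0.4008] yaw -89.7 R [[-1.0, 0.0, 0.01], [-0.01, 0.0, -1.0], [-0.0, -1.0, -0.0]] q [-0.22  0.12  1.46  0.    1.57  1.35] F [-0.3 -0.5  0.3] w 88.2
[ 0.57495909 -0.04052953  0.54021249]
strip_a 0.76 [173.9, 262.8] ((174.10655212402344, 258.6419982910156), (92.21256256103516, 12.424809455871582), 10.407711029052734)
strip_a 0.66 [525.5, 244.1] ((527.0460815429688, 247.49026489257812), (13.630784034729004, 89.77806854248047), 14.620875358581543)
strip_a 0.64 [473.3, 246.3] ((473.634765625, 247.0330047607422), (12.626864433288574, 89.95402526855469), 13.760785102844238)
strip_a 0.18 [284.1, 276.4] ((284.5, 279.5), (7.0, 65.0), 90.0)
wing_nut 0.69 [279.0, 216.4] ((277.80108642578125, 221.7790069580078), (31.95577049255371, 52.6639518737793), 3.012787342071533)
wing_nut 0.68 [327.7, 113.9] ((318.3422546386719, 124.70100402832031), (189.36415100097656, 266.18988037109375), 75.42578887939453)
tray 0.79 [276.0, 124.7] ((260.2702941894531, 139.12161254882812), (186.7572479248047, 155.02825927734375), 80.53767395019531)
```

View pics/w1.png

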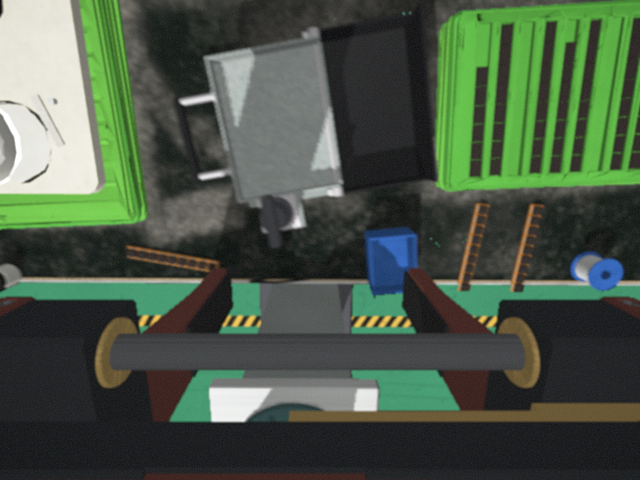

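Run:
```python
from h import *
f=np.load('w1.npz')['frame']
x0,y0,w,h=160,0,200,265
cv2.imwrite('pics/w1c.png',cv2.resize(f[15:265,160:360,::-1],None,fx=2.4*1.0,fy=2.4,interpolation=cv2.INTER_CUBIC))
cv2.imwrite('pics/w1d.png',cv2.resize(f[180:300,230:430,::-1],None,fx=4,fy=4,interpolation=cv2.INTER_CUBIC))
```

```text
(no output)
```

View pics/w1c.png

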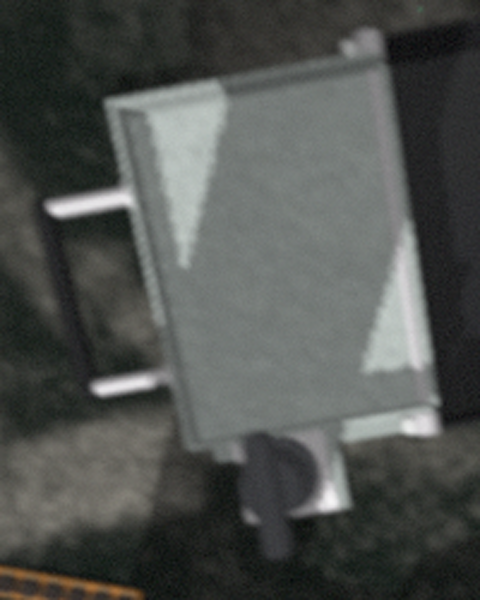

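View pics/w1d.png

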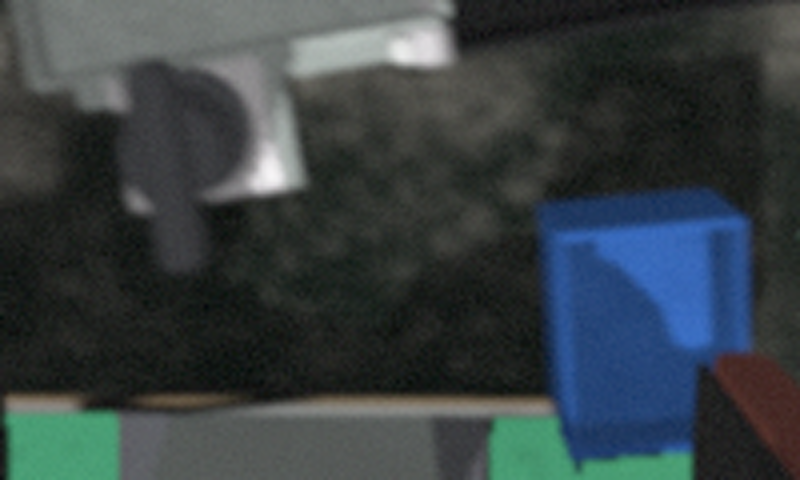

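Run:
```python
from h import *
np.set_printoptions(precision=4,suppress=True)
from scipy.optimize import least_squares
s=dict(np.load('w1.npz'))
c=lambda x,y:[160+x/2.4,15+y/2.4]; d=lambda x,y:[230+x/4,180+y/4]
loc=np.array([[91,136,86],[-91,136,86],[48,186,73.5],[-48,186,73.5]])/1000
px=np.array([c(105,100),c(190,447),c(46,208),c(96,390)])
def w(p,L): 
    a=p[2];return np.array([p[0]+np.cos(a)*L[0]-np.sin(a)*L[1],p[1]+np.sin(a)*L[0]+np.cos(a)*L[1],L[2]])
f=lambda p:np.concatenate([proj(s,w(p,L))-q for L,q in zip(loc,px)])
r=least_squares(f,[.6,0,.17]);print(r.x,r.fun)
for L in [[-.116,.09,.136],[0,.186,.0735],[0,.064,.063]]: print(L,w(r.x,L))
a,b=back(s,d(150,68),.136),back(s,d(184,270),.136);print('wing',a,b,(a+b)/2,np.linalg.norm(a-b),np.degrees(np.arctan2(*(a-b)[1::-1])))
for q in [d(540,205),d(712,188),d(748,218)]: print('bin top',back(s,q,.052),back(s,q,0))
for q in[(174.1,258.6),(527,247.5),(473.6,247)]: print('strip',back(s,q,.009))
```

```text
[ 0.6235 -0.0538  0.1933] [ 0.4106 -0.8746  1.1201  0.9396 -0.467   0.8658 -1.0959 -0.7847]
[-0.116, 0.09, 0.136] [0.4924 0.0122 0.136 ]
[0, 0.186, 0.0735] [0.5878 0.1287 0.0735]
[0, 0.064, 0.063] [0.6112 0.009  0.063 ]
wing [0.5219 0.0181 0.136 ] [0.4592 0.0094 0.136 ] [0.4905 0.0137 0.136 ] 0.06329455909218411 7.877152610868096
bin top [ 0.461  -0.1127  0.052 ] [ 0.4489 -0.1204  0.    ]
bin top [ 0.4679 -0.1759  0.052 ] [ 0.4565 -0.1903  0.    ]
bin top [ 0.4566 -0.1901  0.052 ] [ 0.444  -0.2061  0.    ]
strip [0.4027 0.1931 0.009 ]
strip [ 0.4255 -0.3847  0.009 ]
strip [ 0.4258 -0.2974  0.009 ]
```

Run:
```python
from h import *
plan([.491,.013,.18],Rt(np.radians(-82.1)))
```

```text
turn [-0.  -7.6  0. ] shift [ 0.0147  0.2195 -0.0573] rows 3.6
```

Call:
carry_out([
  [0,-7.6,0,0.0147,0.2195,-0.0573,1],
  [0,-7.6,0,0.0147,0.2195,-0.0573,1],
  [0,-7.6,0,0.0147,0.2195,-0.0573,1],
  [0,-7.6,0,0.0147,0.2195,-0.0573,1],
  [0,-7.6,0,0.0147,0.2195,-0.0573,1],
  [0,-7.6,0,0.0147,0.2195,-0.0573,1],
])

```text
t: 3.0
tcp_pos: [0.492, 0.0118, 0.1813]
tool_rot: [0.048, -0.705, 0.706, -0.049]
wrist_force: [0.5, 0.6, -0.4]
width: 1.001
```

Run:
```python
from h import *
st();s=manip.snapshot('wrist');save(s,'w2');np.savez('w2.npz',**{k:s[k] for k in('frame','mtx','R','t')})
print(proj(s,[.491,.013,.136]))
```

```text
t 3.0 p [0.492  0.0118 0.1813] yaw -82.2 R [[-0.99, 0.0, 0.14], [-0.14, -0.0, -0.99], [-0.0, -1.0, 0.0]] q [-0.12  0.28  1.82 -0.    1.05  1.32] F [ 0.5  0.6 -0.4] w 88.1
[315.51237112 273.4095909 ]
```

View pics/w2.png

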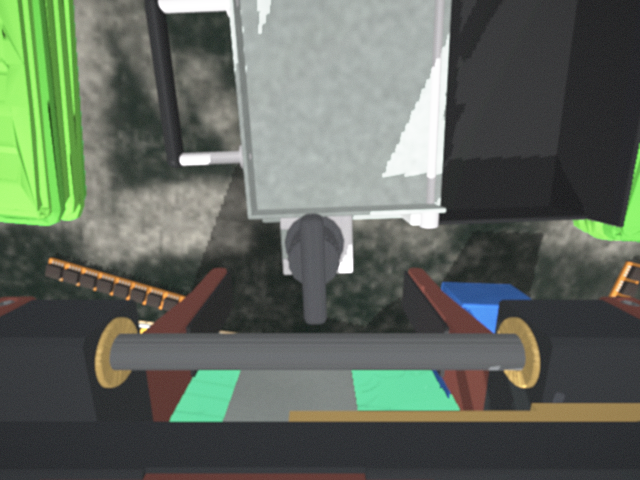

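Call:
carry_out([
  [0,0,0,0,0.045,0,1],
  [0,0,0,0,0.045,0,1],
  [0,0,0,0,0.045,0,-1],
  [0,0,0,0,0.045,0,-1],
  [0,0,0,0,0.045,0,-1],
  [0,0,0,0,0.045,0,-1],
  [0,0,0,0,0.045,0,-1],
  [0,0,0,0,0.045,0,-1],
], squeeze=25)

```text
t: 4.05
tcp_pos: [0.4927, 0.0119, 0.1368]
tool_rot: [0.047, -0.705, 0.706, -0.049]
wrist_force: [-0.3, -0.0, -0.3]
width: 0.357
```

Run:
```python
from h import *
st()
```

```text
t 4.05 p [0.4927 0.0119 0.1368] yaw -82.2 R [[-0.99, 0.0, 0.14], [-0.14, -0.0, -0.99], [-0.0, -1.0, 0.0]] q [-0.12  0.34  1.86 -0.    0.94  1.32] F [-0.3 -0.  -0.3] w 31.4
```

Still closing (31 mm).

Call:
carry_out([
  [0,0,0,0,0,0,-1],
  [0,0,0,0,0,0,-1],
  [0,0,0,0,0,0,-1],
  [0,0,0,0,0,0,-1],
])

```text
t: 4.55
tcp_pos: [0.4924, 0.0126, 0.1367]
tool_rot: [-0.047, 0.705, -0.705, 0.049]
wrist_force: [-0.4, 5.2, 1.2]
width: 0.159
```

Call:
carry_out([
  [0,-10,0,0,-0.0004,0,-1],
  [0,-20,0,0,-0.0008,0,-1],
  [0,-30,0,0,-0.0012,0,-1],
  [0,-40,0,0,-0.0016,0,-1],
  [0,-50,0,0,-0.0019,0,-1],
  [0,-60,0,0,-0.0023,0,-1],
  [0,-70,0,0,-0.0027,0,-1],
  [0,-80,0,0,-0.0031,0,-1],
  [0,-80,0,0,-0.0031,0,-1],
])

```text
t: 5.68
tcp_pos: [0.491, 0.0144, 0.1393]
tool_rot: [-0.49, 0.51, -0.508, 0.491]
wrist_force: [-0.6, 8.3, 0.3]
width: 0.155
```

Run:
```python
from h import *
st()
s=manip.snapshot('wrist');save(s,'w3')
```

```text
t 5.67 p [0.491  0.0144 0.1393] yaw -2.1 R [[-0.04, -0.0, 1.0], [-1.0, 0.0, -0.04], [-0.0, -1.0, -0.0]] q [-0.11  0.33  1.86  0.    0.95 -0.08] F [-0.6  8.3  0.3] w 13.6
```

View pics/w3.png

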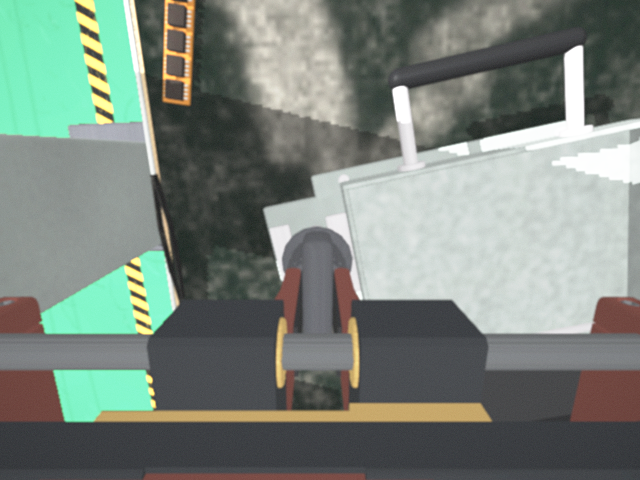

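Call:
carry_out([
  [0,-10,0,0,-0.0004,0,-1],
  [0,-20,0,0,-0.0008,0,-1],
  [0,-30,0,0,-0.0012,0,-1],
  [0,-40,0,0,-0.0016,0,-1],
  [0,-50,0,0,-0.0019,0,-1],
  [0,-60,0,0,-0.0023,0,-1],
  [0,-70,0,0,-0.0027,0,-1],
  [0,-80,0,0,-0.0031,0,-1],
  [0,-80,0,0,-0.0031,0,-1],
])

```text
t: 6.85
tcp_pos: [0.4897, 0.0141, 0.142]
tool_rot: [-0.702, 0.077, -0.074, 0.704]
wrist_force: [-3.3, -0.7, 1.3]
width: 0.155
```

Call:
carry_out([
  [0,-10,0,0,-0.0004,0,-1],
  [0,-20,0,0,-0.0008,0,-1],
  [0,-30,0,0,-0.0012,0,-1],
  [0,-40,0,0,-0.0016,0,-1],
  [0,-50,0,0,-0.0019,0,-1],
  [0,-60,0,0,-0.0023,0,-1],
  [0,-70,0,0,-0.0027,0,-1],
  [0,-75,0,0,-0.003,0,-1],
  [0,-75,0,0,-0.003,0,-1],
])

```text
t: 7.98
tcp_pos: [0.4898, 0.0134, 0.145]
tool_rot: [-0.604, -0.366, 0.367, 0.605]
wrist_force: [-0.6, -2.7, -0.2]
width: 0.153
```

Run:
```python
from h import *
st()
```

```text
t 7.97 p [0.4898 0.0134 0.145 ] yaw 152.5 R [[0.46, -0.0, -0.89], [0.89, 0.0, 0.46], [-0.0, -1.0, 0.0]] q [-0.11  0.33  1.86  0.    0.96 -2.78] F [-0.6 -2.7 -0.2] w 13.5
```

Call:
carry_out([
  [0,0,0,0,0,0,1],
  [0,0,0,0,0,0,1],
  [0,0,0,0,0,0,1],
  [0,0,0,0,0,0,1],
  [0,0,0,0,0,0,1],
  [0,0,0,0,0,0,1],
  [0,0,0,0,0,0,1],
  [0,0,0,0,0,0,1],
  [0,0,0,0,0,0,1],
  [0,0,0,0,0,0,1],
])

```text
t: 9.22
tcp_pos: [0.4898, 0.0134, 0.145]
tool_rot: [-0.604, -0.366, 0.367, 0.605]
wrist_force: [0.1, 0.3, 0.4]
width: 1.002
```

Call:
carry_out([
  [0,10,0,0,0,0,1],
  [0,20,0,0,0,0,1],
  [0,30,0,0,0,0,1],
  [0,40,0,0,0,0,1],
  [0,50,0,0,0,0,1],
  [0,60,0,0,0,0,1],
  [0,70,0,0,0,0,1],
  [0,80,0,0,0,0,1],
  [0,90,0,0,0,0,1],
  [0,90,0,0,0,0,1],
])

```text
t: 10.48
tcp_pos: [0.4898, 0.0134, 0.145]
tool_rot: [-0.687, 0.169, -0.166, 0.687]
wrist_force: [-0.4, 0.5, -0.3]
width: 1.0
```

Call:
carry_out([
  [0,10,0,0,0,0,1],
  [0,20,0,0,0,0,1],
  [0,30,0,0,0,0,1],
  [0,40,0,0,0,0,1],
  [0,50,0,0,0,0,1],
  [0,60,0,0,0,0,1],
  [0,70,0,0,0,0,1],
  [0,80,0,0,0,0,1],
  [0,90,0,0,0,0,1],
  [0,90,0,0,0,0,1],
])

```text
t: 11.72
tcp_pos: [0.4898, 0.0134, 0.1451]
tool_rot: [-0.369, 0.604, -0.602, 0.368]
wrist_force: [-0.3, -0.4, -0.0]
width: 1.0
```

Run:
```python
from h import *
st()
s=manip.snapshot('wrist');save(s,'w4')
```

```text
t 11.72 p [0.4898 0.0134 0.1451] yaw -27.1 R [[-0.46, -0.0, 0.89], [-0.89, 0.0, -0.46], [0.0, -1.0, -0.0]] q [-0.11  0.33  1.86  0.    0.96  0.36] F [-0.3 -0.4 -0. ] w 88.0
```

View pics/w4.png

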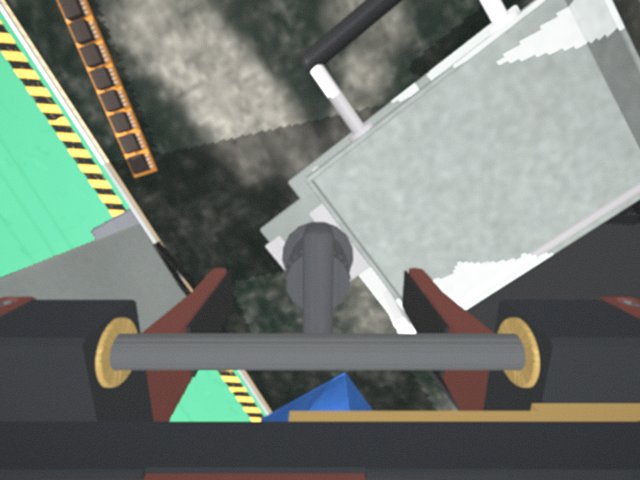

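Call:
carry_out([
  [0,0,0,0,0,0,-1],
  [0,0,0,0,0,0,-1],
  [0,0,0,0,0,0,-1],
  [0,0,0,0,0,0,-1],
  [0,0,0,0,0,0,-1],
  [0,0,0,0,0,0,-1],
  [0,0,0,0,0,0,-1],
  [0,0,0,0,0,0,-1],
  [0,0,0,0,0,0,-1],
  [0,0,0,0,0,0,-1],
])

```text
t: 13.02
tcp_pos: [0.4898, 0.0134, 0.145]
tool_rot: [-0.37, 0.604, -0.602, 0.369]
wrist_force: [0.1, 0.4, -0.2]
width: 0.158
```

Call:
carry_out([
  [0,0,0,0,0,0,-1],
  [0,-10,0,0,-0.0004,0,-1],
  [0,-20,0,0,-0.0008,0,-1],
  [0,-30,0,0,-0.0012,0,-1],
  [0,-40,0,0,-0.0016,0,-1],
  [0,-50,0,0,-0.0019,0,-1],
  [0,-60,0,0,-0.0023,0,-1],
  [0,-70,0,0,-0.0027,0,-1],
  [0,-80,0,0,-0.0031,0,-1],
  [0,-80,0,0,-0.0031,0,-1],
])

```text
t: 14.28
tcp_pos: [0.4903, 0.0133, 0.1483]
tool_rot: [-0.67, 0.226, -0.224, 0.67]
wrist_force: [1.3, 0.0, -1.0]
width: 0.156
```

Call:
carry_out([
  [0,-10,0,0,-0.0004,0,-1],
  [0,-20,0,0,-0.0008,0,-1],
  [0,-30,0,0,-0.0012,0,-1],
  [0,-40,0,0,-0.0016,0,-1],
  [0,-50,0,0,-0.0019,0,-1],
  [0,-60,0,0,-0.0023,0,-1],
  [0,-66,0,0,-0.0027,0,-1],
  [0,-66,0,0,-0.0027,0,-1],
])

```text
t: 15.28
tcp_pos: [0.4908, 0.0135, 0.1511]
tool_rot: [-0.685, -0.175, 0.175, 0.686]
wrist_force: [2.2, 2.0, -1.4]
width: 0.162
```

Run:
```python
from h import *
st()
```

```text
t 15.28 p [0.4908 0.0135 0.1511] yaw 118.6 R [[0.88, -0.0, -0.48], [0.48, 0.0, 0.88], [0.0, -1.0, 0.0]] q [-0.11  0.32  1.85  0.    0.97 -2.19] F [ 2.2  2.  -1.4] w 14.3
```

Call:
carry_out([
  [0,-8,0,0,-0.0005,0,-1],
  [0,-8,0,0,-0.003,0,-1],
  [0,-8,0,0,-0.006,0,-1],
  [0,-8,0,0,-0.009,0,-1],
  [0,-8,0,0,-0.009,0,-1],
])

```text
t: 15.9
tcp_pos: [0.4909, 0.0134, 0.1604]
tool_rot: [-0.671, -0.222, 0.222, 0.672]
wrist_force: [0.8, -0.7, -1.1]
width: 0.162
```

Call:
carry_out([
  [0,0,0,0,-0.06,0,-1],
  [0,0,0,0,-0.08,0,-1],
  [0,0,0,0,-0.08,0,-1],
])

```text
t: 16.27
tcp_pos: [0.4918, 0.013, 0.2418]
tool_rot: [0.672, 0.222, -0.22, -0.672]
wrist_force: [-0.3, 0.1, -2.0]
width: 0.158
```

Run:
```python
from h import *
st()
s=manip.snapshot('top');save(s,'top2')
cv2.imwrite('pics/bin2.png',cv2.resize(s['frame'][220:300,300:420,::-1],None,fx=6,fy=6,interpolation=cv2.INTER_CUBIC))
s=manip.snapshot('wrist');save(s,'w5')
```

```text
t 16.27 p [0.4918 0.013  0.2418] yaw 126.5 R [[0.8, 0.0, -0.59], [0.59, 0.0, 0.8], [0.0, -1.0, -0.0]] q [-0.11  0.2   1.74  0.    1.19 -2.32] F [-0.3  0.1 -2. ] w 13.9
```

View pics/bin2.png

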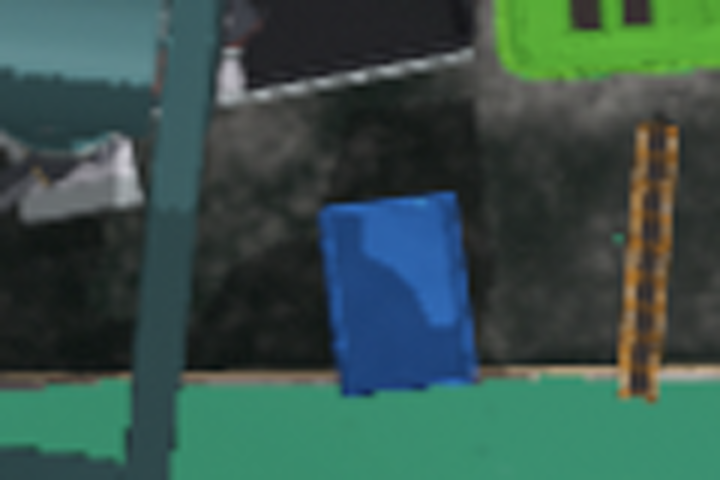

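View pics/w5.png

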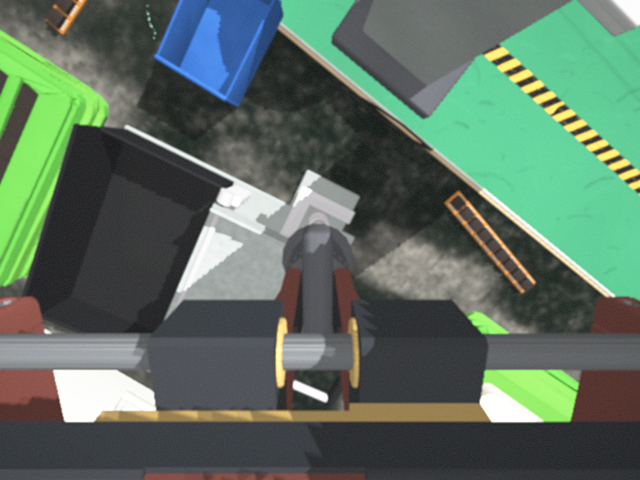

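Run:
```python
from h import *
np.set_printoptions(precision=4,suppress=True)
from scipy.optimize import least_squares
s=manip.snapshot('top')
c=lambda x,y:[300+x/6,220+y/6]
px=np.array([c(320,207),c(456,193),c(476,378),c(343,394)])
for zn in(.03,.052):
  loc=[(.051,.035,.052),(.051,-.035,.052),(-.051,-.035,zn),(-.051,.035,zn)]
  def f(p):
    a=p[2];return np.concatenate([proj(s,[p[0]+np.cos(a)*x-np.sin(a)*y,p[1]+np.sin(a)*x+np.cos(a)*y,z])-q for (x,y,z),q in zip(loc,px)])
  r=least_squares(f,[.41,-.16,.1]);print(r.x,np.degrees(r.x[2]),r.fun)
plan([.408,-.158,.2],Rt(np.radians(98)))
```

```text
[ 0.4051 -0.1622  0.107 ] 6.1319545941857045 [ 0.4987 -0.2656 -0.4351 -0.5818 -0.3254  0.4381  0.2612  0.4137]
[ 0.405  -0.1612  0.0946] 5.418053585862692 [ 0.3904 -0.3929 -0.5102 -0.4383 -0.0908  0.5461  0.2099  0.2793]
turn [-0.2 28.5 -0.1] shift [-0.1676  0.039  -0.0892] rows 3.1
```

Run:
```python
from h import *
plan([.406,-.160,.22],Rt(np.radians(96)))
```

```text
turn [-0.2 30.5 -0.1] shift [-0.1704  0.019  -0.0895] rows 3.1
```

Call:
carry_out([
  [0,10,0,-0.057,0.006,-0.03,-1],
  [0,20,0,-0.114,0.012,-0.06,-1],
  [0,30.5,0,-0.17,0.019,-0.09,-1],
  [0,30.5,0,-0.17,0.019,-0.09,-1],
  [0,30.5,0,-0.17,0.019,-0.09,-1],
])

```text
t: 17.05
tcp_pos: [0.406, -0.1598, 0.2191]
tool_rot: [-0.705, -0.035, 0.039, 0.707]
wrist_force: [-0.4, 0.7, -0.9]
width: 0.161
```

Run:
```python
from h import *
st();s=manip.snapshot('wrist');f=s['frame'].copy()
a=.105
for x,y,z in [(.051,.035,.052),(.051,-.035,.052),(-.051,-.035,.032),(-.051,.035,.032),(-.051,-.035,.052),(-.051,.035,.052)]:
  p=proj(s,[.406+np.cos(a)*x-np.sin(a)*y,-.161+np.sin(a)*x+np.cos(a)*y,z]);cv2.circle(f,tuple(int(v) for v in p),3,(255,0,0),-1)
s['frame']=f;save(s,'w6')
```

```text
t 17.05 p [ 0.406  -0.1598  0.2191] yaw 96.0 R [[0.99, -0.0, -0.1], [0.1, 0.0, 0.99], [-0.0, -1.0, 0.0]] q [-0.53  0.15  1.87  0.    1.12 -2.21] F [-0.4  0.7 -0.9] w 14.2
```

View pics/w6.png

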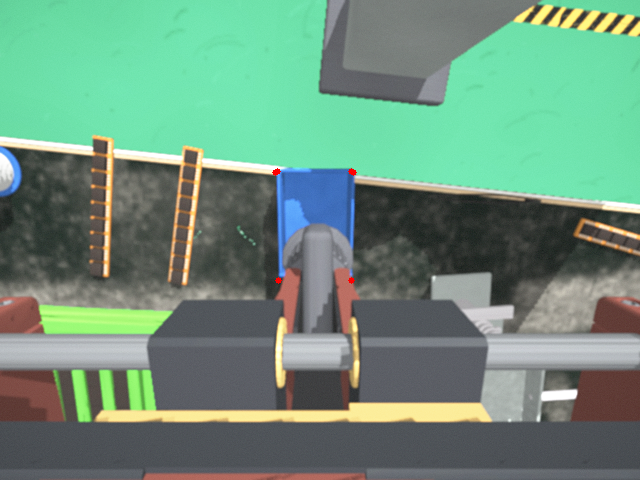

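Call:
carry_out([
  [0,0,0,0,0.05,0.001,-1],
  [0,0,0,0,0.1,0.001,-1],
  [0,0,0,0,0.125,0.001,-1],
  [0,0,0,0,0.135,0.001,-1],
  [0,0,0,0,0.14,0.001,-1],
  [0,0,0,0,0.142,0.001,-1],
  [0,0,0,0,0.142,0.001,-1],
])

```text
t: 17.98
tcp_pos: [0.4065, -0.158, 0.078]
tool_rot: [-0.705, -0.037, 0.039, 0.707]
wrist_force: [1.5, -0.3, -0.9]
width: 0.157
```

Call:
carry_out([
  [0,0,0,0,0,0,-0.4],
  [0,0,0,0,0,0,-0.4],
  [0,0,0,0,0,0,-0.4],
  [0,0,0,0,0,0,-0.4],
  [0,0,0,0,-0.02,0,-0.4],
  [0,0,0,0,-0.07,0,-0.4],
  [0,0,0,0,-0.13,0,-0.4],
  [0,0,0,0,-0.18,0,-0.4],
  [0,0,0,0,-0.18,0,-0.4],
])

```text
t: 19.1
tcp_pos: [0.4094, -0.1598, 0.2618]
tool_rot: [0.707, 0.039, -0.036, -0.705]
wrist_force: [0.9, 0.5, -0.7]
width: 0.303
```

Run:
```python
from h import *
st();s=manip.snapshot('wrist');save(s,'w7')
```

```text
t 19.1 p [ 0.4094 -0.1598  0.2618] yaw 96.1 R [[0.99, 0.0, -0.11], [0.11, -0.0, 0.99], [0.0, -1.0, -0.0]] q [-0.53  0.1   1.82  0.    1.22 -2.21] F [ 0.9  0.5 -0.7] w 26.6
```

View pics/w7.png

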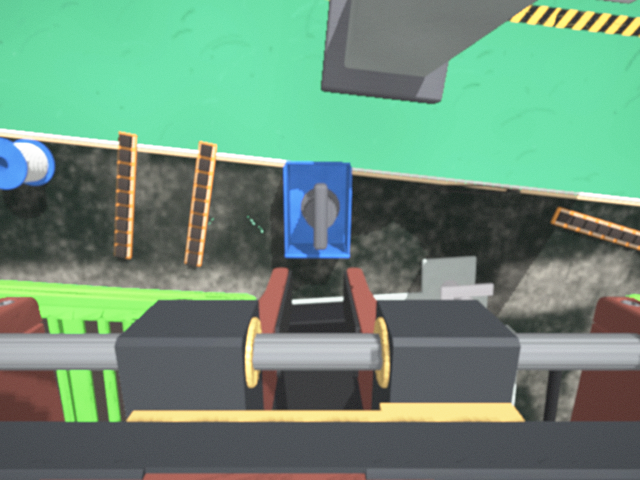

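```bash
cat >> h.py <<'E'
def strips(s,zt=.009):
    out=[]
    for d in manip.regions_of('strip_a',s):
        m=d['pixels'].astype(np.uint8)
        r=cv2.minAreaRect(cv2.findNonZero(m)); b=cv2.boxPoints(r); 
        e=sorted([(np.linalg.norm(b[i]-b[(i+1)%4]),(b[i]+b[(i+1)%4])/2) for i in range(4)],key=lambda v:v[0])[:2]
        A,B=back(s,e[0][1],zt*.6),back(s,e[1][1],zt*.6)
        if A[0]<B[0]:A,B=B,A
        print(round(d['score'],2),'mid',np.round((A+B)/2,4),'len',round(np.linalg.norm(A-B),4),'yaw',np.degrees(np.arctan2(*(A-B)[1::-1])).round(1),'px',np.round(r[0]),'n',m.sum())
E
python3 - <<'E'
from h import *
s=manip.snapshot('wrist');strips(s);s=manip.snapshot('top');strips(s);save(s,'top3')
E
```

```text
0.96 mid [0.3944 0.1761 0.0054] len 0.1173 yaw 79.5 px [597. 230.] n 1520
0.79 mid [ 0.4185 -0.3862  0.0054] len 0.1474 yaw -4.9 px [122. 197.] n 2214
0.61 mid [ 0.419  -0.2989  0.0054] len 0.1494 yaw -6.7 px [198. 205.] n 2208
0.8 mid [0.4024 0.1954 0.0054] len 0.1468 yaw 79.7 px [256. 272.] n 277
0.5 mid [ 0.4238 -0.3061  0.0054] len 0.1439 yaw -1.6 px [410. 263.] n 55
0.49 mid [ 0.4243 -0.3895  0.0054] len 0.1472 yaw -1.8 px [435. 262.] n 328
0.47 mid [0.5924 0.0326 0.0054] len 0.2467 yaw 10.5 px [305. 213.] n 3041
```

Run:
```python
from h import *
plan([.42,-.300,.13],Rt(np.radians(85)))
```

```text
turn [-0.2 11.1 -0.3] shift [-0.0003  0.1256 -0.1435] rows 3.1
```

Call:
carry_out([
  [-0.2,6,-0.3,0,0.02,-0.06,0.1],
  [-0.2,11,-0.3,0,0.06,-0.12,0.1],
  [-0.2,11,-0.3,0,0.11,-0.1435,0.1],
  [-0.2,11,-0.3,0,0.1256,-0.1435,0.1],
  [-0.2,11,-0.3,0,0.1256,-0.1435,0.1],
])

```text
t: 19.98
tcp_pos: [0.4183, -0.2986, 0.127]
tool_rot: [-0.705, 0.033, -0.029, 0.708]
wrist_force: [0.2, -0.3, 0.3]
width: 0.549
```

Run:
```python
from h import *
st();s=manip.snapshot('wrist');save(s,'w8');strips(s)
```

```text
t 19.98 p [ 0.4183 -0.2986  0.127 ] yaw 85.0 R [[1.0, -0.01, 0.09], [-0.09, 0.01, 1.0], [-0.01, -1.0, 0.01]] q [-0.75  0.38  1.82  0.    0.95 -2.24] F [ 0.2 -0.3  0.3] w 48.3
0.69 mid [ 0.4083 -0.3854  0.0054] len 0.1283 yaw -3.6 px [206. 234.] n 3736
0.57 mid [ 0.4191 -0.2991  0.0054] len 0.1491 yaw -5.7 px [316. 236.] n 4561
```

View pics/w8.png

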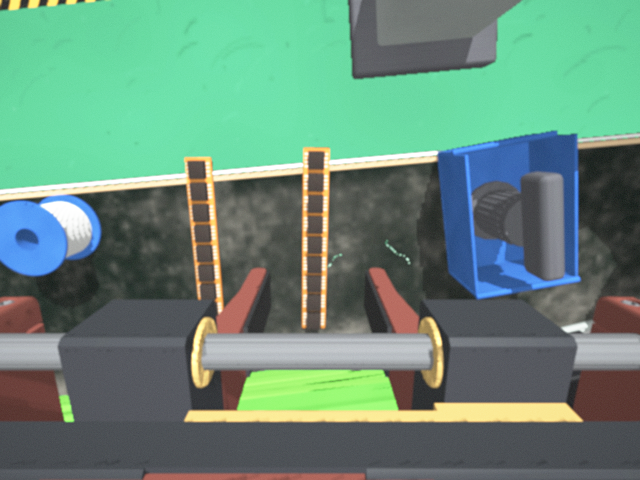

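Run:
```python
from h import *
plan([.4195,-.299,.0255],Rt(np.radians(84.5)))
```

```text
turn [-0.1  0.6 -0.1] shift [-0.0003  0.1041  0.0002] rows 1.7
```

Call:
carry_out([
  [0,0.6,0,0,0.06,0,0.1],
  [0,0.6,0,0,0.09,0,0.1],
  [0,0.6,0,0,0.103,0,0.1],
  [0,0.6,0,0,0.104,0,-1],
  [0,0.6,0,0,0.104,0,-1],
  [0,0.6,0,0,0.104,0,-1],
  [0,0.6,0,0,0.104,0,-1],
  [0,0.6,0,0,0.104,0,-1],
  [0,0.6,0,0,0.104,0,-1],
  [0,0.6,0,0,0.104,0,-1],
], squeeze=15)

```text
t: 21.32
tcp_pos: [0.4202, -0.2997, 0.0264]
tool_rot: [-0.706, 0.034, -0.034, 0.707]
wrist_force: [-0.6, 0.5, 6.6]
width: 0.139
```

Call:
carry_out([
  [0,0,0,0,-0.01,0,-1],
  [0,0,0,0,-0.06,0,-1],
  [0,0,0,0,-0.12,0,-1],
  [0,0,0,0,-0.17,0,-1],
  [0,0,0,0,-0.17,0,-1],
])

```text
t: 21.95
tcp_pos: [0.4225, -0.3018, 0.201]
tool_rot: [0.708, -0.032, 0.036, -0.705]
wrist_force: [0.2, 0.2, -0.9]
width: 0.138
```

Run:
```python
from h import *
st();s=manip.snapshot('wrist');save(s,'w9')
```

```text
t 21.95 p [ 0.4225 -0.3018  0.201 ] yaw 84.5 R [[1.0, 0.01, 0.1], [-0.1, -0.01, 1.0], [0.01, -1.0, -0.0]] q [-0.75  0.29  1.74  0.    1.1  -2.23] F [ 0.2  0.2 -0.9] w 12.2
```

View pics/w9.png

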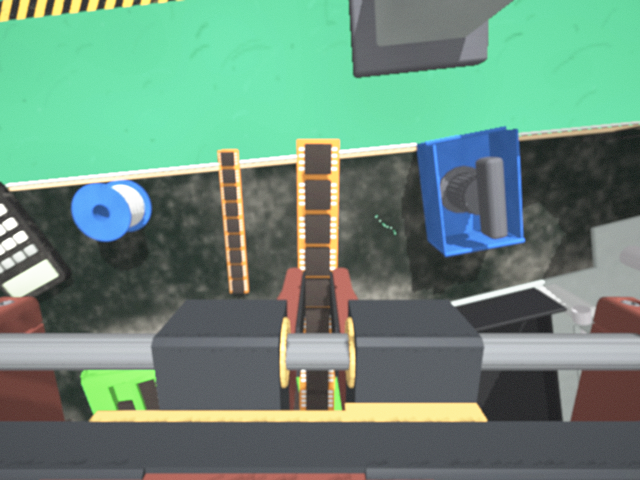

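Run:
```python
from h import *
plan([.604,.046,.20],Rt(np.radians(100.8)))
```

```text
turn [  0.1 -16.3   0.1] shift [ 0.1486 -0.0018  0.3626] rows 6.3
```

Call:
carry_out([
  [0,-4,0,0.02,-0.01,0.05,-1],
  [0,-8,0,0.045,-0.01,0.11,-1],
  [0,-12,0,0.07,-0.01,0.17,-1],
  [0,-16.3,0,0.095,-0.01,0.23,-1],
  [0,-16.3,0,0.12,-0.01,0.29,-1],
  [0,-16.3,0,0.14,-0.005,0.34,-1],
  [0,-16.3,0,0.1486,-0.002,0.3626,-1],
  [0,-16.3,0,0.1486,-0.002,0.3626,-1],
])

```text
t: 23.0
tcp_pos: [0.603, 0.0479, 0.1977]
tool_rot: [0.704, 0.067, -0.068, -0.703]
wrist_force: [0.0, 0.1, -0.7]
width: 0.138
```

```bash
cat >> h.py <<'E'
def stw(p,L): 
    a=p[2];return np.array([p[0]+np.cos(a)*L[0]-np.sin(a)*L[1],p[1]+np.sin(a)*L[0]+np.cos(a)*L[1],L[2]])
E
python3 - <<'E'
from h import *
st();s=manip.snapshot('wrist');f=s['frame'].copy()
p=[.622,-.0525,.187]
for L in [(.091,.136,.086),(-.091,.136,.086),(.091,-.008,.063),(-.091,-.008,.063),(.048,.186,.0735),(-.048,.186,.0735),(-.116,.09,.108),(-.116,.09,.063)]:
  q=proj(s,stw(p,L));cv2.circle(f,tuple(int(v) for v in q),2,(255,0,0),-1)
save(s,'w10raw');s['frame']=f;save(s,'w10')
E
```

```text
t 23.0 p [0.603  0.0479 0.1977] yaw 101.0 R [[0.98, -0.0, -0.19], [0.19, -0.0, 0.98], [-0.0, -1.0, -0.0]] q [-0.03  0.41  1.55 -0.    1.18 -1.8 ] F [ 0.   0.1 -0.7] w 12.1
```

View pics/w10.png

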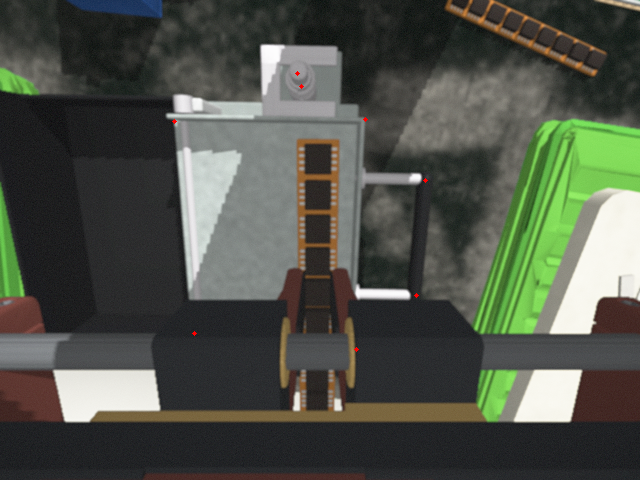

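Call:
carry_out([
  [0,0,0,0,0.05,0,-1],
  [0,0,0,0,0.085,0,-1],
  [0,0,0,0,0.1,0,-1],
  [0,0,0,0,0.105,0,-1],
  [0,0,0,0,0.107,0,-1],
  [0,0,0,0,0.107,0,-1],
])

```text
t: 23.8
tcp_pos: [0.6033, 0.0461, 0.0922]
tool_rot: [0.705, 0.067, -0.067, -0.703]
wrist_force: [-0.7, 0.6, -0.7]
width: 0.14
```

Run:
```python
from h import *
st()
```

```text
t 23.8 p [0.6033 0.0461 0.0922] yaw 100.9 R [[0.98, 0.0, -0.19], [0.19, -0.0, 0.98], [-0.0, -1.0, -0.0]] q [-0.04  0.53  1.65 -0.    0.96 -1.8 ] F [-0.7  0.6 -0.7] w 12.3
```

Lower 2 mm more, open to about 26 mm, raise.

Call:
carry_out([
  [0,0,0,0,0.002,0,-1],
  [0,0,0,0,0.002,0,-0.4],
  [0,0,0,0,0.002,0,-0.4],
  [0,0,0,0,0.002,0,-0.4],
  [0,0,0,0,0.0,0,-0.4],
  [0,0,0,0,-0.02,0,-0.4],
  [0,0,0,0,-0.07,0,-0.4],
  [0,0,0,0,-0.13,0,-0.4],
  [0,0,0,0,-0.15,0,-0.4],
  [0,0,0,0,-0.15,0,-0.4],
])

```text
t: 25.05
tcp_pos: [0.6044, 0.0465, 0.2444]
tool_rot: [0.705, 0.069, -0.065, -0.703]
wrist_force: [-0.4, -0.0, -0.5]
width: 0.297
```

Run:
```python
from h import *
st();s=manip.snapshot('wrist');save(s,'w11');strips(s)
plan([.42,-.385,.14],Rt(np.radians(86)))
```

```text
t 25.05 p [0.6044 0.0465 0.2444] yaw 100.9 R [[0.98, 0.0, -0.19], [0.19, -0.0, 0.98], [0.0, -1.0, -0.0]] q [-0.04  0.37  1.5  -0.    1.27 -1.8 ] F [-0.4 -0.  -0.5] w 26.1
0.94 mid [0.3998 0.1958 0.0054] len 0.1508 yaw 79.7 px [502.  43.] n 3567
0.86 mid [0.6165 0.0499 0.0054] len 0.178 yaw 11.0 px [318. 220.] n 3209
turn [ 0.1 14.9 -0.1] shift [-0.2605  0.1025 -0.389 ] rows 7.7
```

View pics/w11.png

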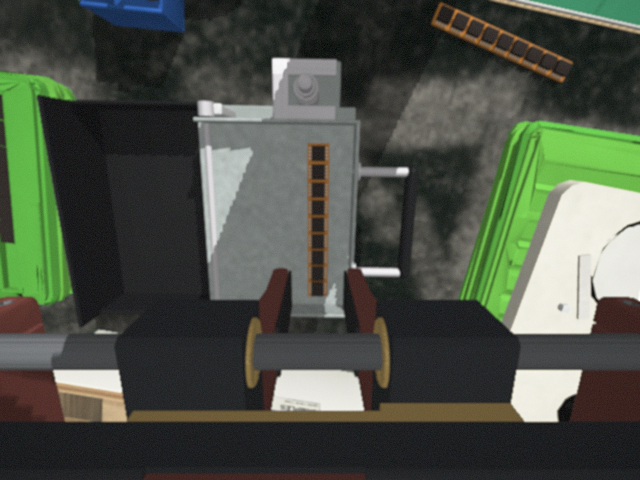

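Call:
carry_out([
  [0,5,0,-0.03,0,-0.05,0.1],
  [0,10,0,-0.065,0,-0.1,0.1],
  [0,14.9,0,-0.1,0,-0.15,0.1],
  [0,14.9,0,-0.135,0,-0.2,0.1],
  [0,14.9,0,-0.17,0.0,-0.25,0.1],
  [0,14.9,0,-0.2,0.03,-0.3,0.1],
  [0,14.9,0,-0.24,0.06,-0.35,0.1],
  [0,14.9,0,-0.2605,0.09,-0.389,0.1],
  [0,14.9,0,-0.2605,0.1025,-0.389,0.1],
  [0,14.9,0,-0.2605,0.1025,-0.389,0.1],
])

```text
t: 26.4
tcp_pos: [0.4186, -0.3831, 0.1376]
tool_rot: [-0.706, 0.027, -0.024, 0.707]
wrist_force: [0.1, 0.5, -0.1]
width: 0.549
```

Run:
```python
from h import *
st();s=manip.snapshot('wrist');save(s,'w12');strips(s)
```

```text
t 26.4 p [ 0.4186 -0.3831  0.1376] yaw 85.9 R [[1.0, -0.0, 0.07], [-0.07, 0.0, 1.0], [-0.0, -1.0, 0.0]] q [-0.86  0.43  1.7  -0.    1.02 -2.36] F [ 0.1  0.5 -0.1] w 48.3
0.77 mid [ 0.4188 -0.388   0.0054] len 0.1482 yaw -4.3 px [310. 233.] n 4161
0.39 mid [ 0.4175 -0.1389  0.0054] len 0.0694 yaw 8.3 px [615. 215.] n 2613
0.3 mid [ 0.5598 -0.1528  0.0054] len 0.0811 yaw -4.5 px [577. 368.] n 290
```

View pics/w12.png

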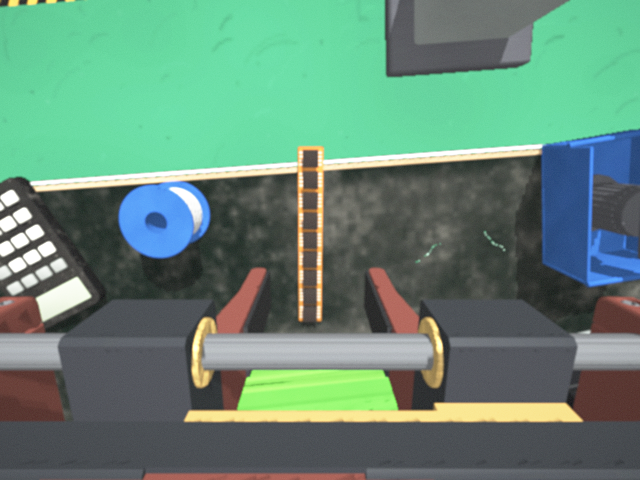

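Run:
```python
from h import *
plan([.4195,-.388,.026],Rt(np.radians(85.8)))
```

```text
turn [ 0.1  0.2 -0.1] shift [-0.0003  0.1138 -0.0044] rows 1.8
```

Call:
carry_out([
  [0,0,0,0,0.06,-0.0045,0.1],
  [0,0,0,0,0.1,-0.0045,0.1],
  [0,0,0,0,0.113,-0.0045,0.1],
  [0,0,0,0,0.1135,-0.0045,-1],
  [0,0,0,0,0.1135,-0.0045,-1],
  [0,0,0,0,0.1135,-0.0045,-1],
  [0,0,0,0,0.1135,-0.0045,-1],
  [0,0,0,0,0.1135,-0.0045,-1],
  [0,0,0,0,0.1135,-0.0045,-1],
  [0,0,0,0,0.1135,-0.0045,-1],
])

```text
t: 27.75
tcp_pos: [0.4203, -0.3887, 0.0273]
tool_rot: [0.708, -0.025, 0.024, -0.706]
wrist_force: [0.1, 0.2, 6.7]
width: 0.134
```

Call:
carry_out([
  [0,0,0,0,0,0,-1],
  [0,0,0,0,-0.01,0,-1],
  [0,0,0,0,-0.06,0,-1],
  [0,0,0,0,-0.12,0,-1],
  [0,0,0,0,-0.175,0,-1],
  [0,0,0,0,-0.175,0,-1],
])

```text
t: 28.5
tcp_pos: [0.4224, -0.3907, 0.2077]
tool_rot: [0.71, -0.022, 0.027, -0.703]
wrist_force: [0.4, -0.1, -0.8]
width: 0.136
```

Run:
```python
from h import *
st();s=manip.snapshot('wrist');save(s,'w13')
p=[.622,-.0525,.187];L=stw(p,[0,.064,.20]);print(L)
plan(L,Rt(np.radians(100.8)))
```

```text
t 28.5 p [ 0.4224 -0.3907  0.2077] yaw 86.0 R [[1.0, 0.01, 0.07], [-0.07, -0.01, 1.0], [0.01, -1.0, -0.01]] q [-0.87  0.35  1.62 -0.    1.16 -2.37] F [ 0.4 -0.1 -0.8] w 12.0
[0.61010163 0.01038425 0.2       ]
turn [  0.4 -14.8   0.1] shift [0.1607 0.003  0.4119] rows 7.1
```

View pics/w13.png

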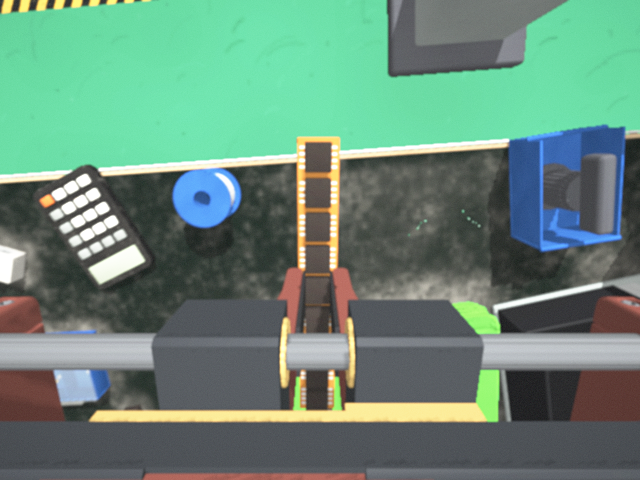

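Call:
carry_out([
  [0,-4,0,0.022,-0.01,0.056,-1],
  [0,-8,0,0.045,-0.01,0.112,-1],
  [0,-12,0,0.068,-0.01,0.17,-1],
  [0,-14.8,0,0.09,-0.01,0.226,-1],
  [0,-14.8,0,0.112,-0.01,0.282,-1],
  [0,-14.8,0,0.135,-0.005,0.338,-1],
  [0.4,-14.8,0,0.152,0,0.39,-1],
  [0.4,-14.8,0,0.1607,0.003,0.4119,-1],
  [0.4,-14.8,0,0.1607,0.003,0.4119,-1],
])

```text
t: 29.68
tcp_pos: [0.6094, 0.0114, 0.1983]
tool_rot: [-0.704, -0.067, 0.068, 0.704]
wrist_force: [-1.1, 0.2, 0.3]
width: 0.137
```

Run:
```python
from h import *
st();p=[.622,-.0525,.187];L=stw(p,[0,.064,.0915])
plan(L,Rt(np.radians(100.8)))
s=manip.snapshot('wrist');save(s,'w14')
```

```text
t 29.68 p [0.6094 0.0114 0.1983] yaw 101.0 R [[0.98, -0.0, -0.19], [0.19, 0.0, 0.98], [-0.0, -1.0, 0.0]] q [-0.09  0.42  1.54  0.    1.18 -1.86] F [-1.1  0.2  0.3] w 12.0
turn [-0.   0.2 -0. ] shift [ 0.0006  0.1068 -0.0012] rows 1.7
```

View pics/w14.png

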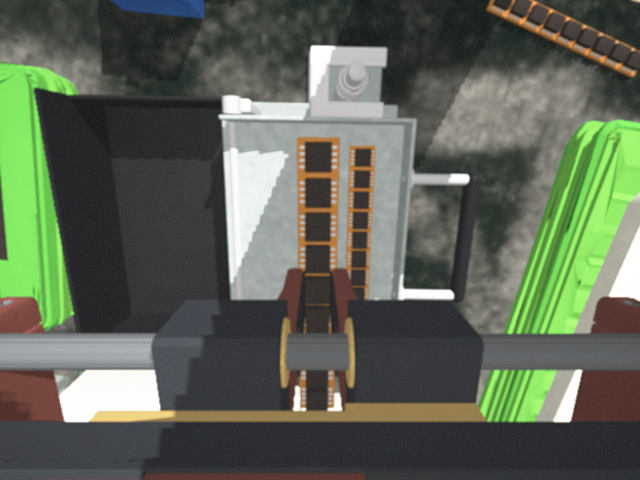

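Call:
carry_out([
  [0,0,0,0,0.05,-0.001,-1],
  [0,0,0,0,0.085,-0.001,-1],
  [0,0,0,0,0.1,-0.001,-1],
  [0,0,0,0,0.105,-0.001,-1],
  [0,0,0,0,0.107,-0.001,-1],
  [0,0,0,0,0.108,-0.001,-1],
  [0,0,0,0,0.108,-0.001,-1],
])

```text
t: 30.6
tcp_pos: [0.6098, 0.0092, 0.0915]
tool_rot: [0.704, 0.068, -0.067, -0.704]
wrist_force: [0.1, 0.8, -0.6]
width: 0.136
```

Call:
carry_out([
  [0,0,0,0,0,0,-0.45],
  [0,0,0,0,0,0,-0.45],
  [0,0,0,0,0,0,-0.45],
  [0,0,0,0,0,0,-0.45],
  [0,0,0,0,-0.01,0,-0.45],
  [0,0,0,0,-0.05,0,-0.45],
  [0,0,0,0,-0.11,0,-0.45],
  [0,0,0,0,-0.15,0,-0.45],
  [0,0,0,0,-0.15,0,-0.45],
])

```text
t: 31.72
tcp_pos: [0.6122, 0.009, 0.2463]
tool_rot: [0.705, 0.071, -0.064, -0.703]
wrist_force: [0.4, 0.6, -1.3]
width: 0.277
```

Run:
```python
from h import *
st();s=manip.snapshot('wrist');save(s,'w15');strips(s)
for y in (170,-10): plan([.41,.14,.20],Rt(np.radians(y)))
```

```text
t 31.73 p [0.6122 0.009  0.2463] yaw 100.9 R [[0.98, 0.01, -0.19], [0.19, -0.0, 0.98], [0.01, -1.0, -0.0]] q [-0.1   0.37  1.49  0.    1.27 -1.86] F [ 0.4  0.6 -1.3] w 24.4
0.95 mid [0.6214 0.0123 0.0054] len 0.1782 yaw 10.5 px [319. 215.] n 3181
0.85 mid [0.4002 0.196  0.0054] len 0.1522 yaw 79.7 px [539.  41.] n 3472
0.7 mid [0.6045 0.0546 0.0054] len 0.1554 yaw 11.1 px [358. 209.] n 2678
turn [  0.1 -69.1   0.1] shift [-0.1713  0.0416  0.1662] rows 6.5
turn [-1.000e-01  1.109e+02  1.000e-01] shift [-0.1713  0.0416  0.1662] rows 10.4
```

View pics/w15.png

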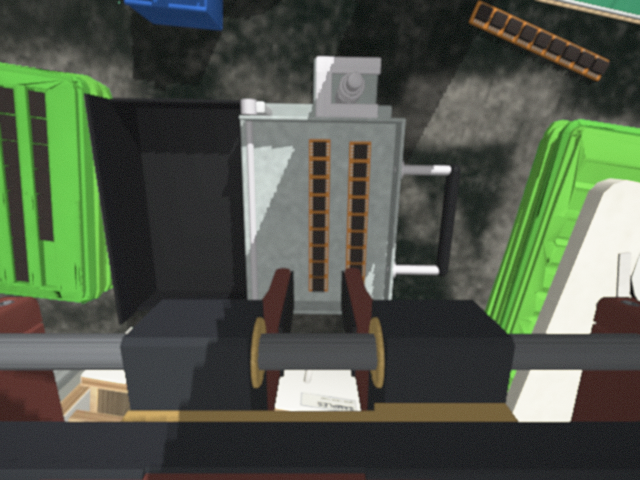

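Run:
```python
from h import *
plan([.401,.190,.15],Rt(np.radians(169.7)))
```

```text
turn [  0.1 -68.8   0.1] shift [-0.1708  0.0916  0.217 ] rows 6.4
```

Call:
carry_out([
  [0,-10,0,-0.027,0,0.035,0.1],
  [0,-20,0,-0.055,0,0.07,0.1],
  [0,-30,0,-0.083,0,0.105,0.1],
  [0,-40,0,-0.11,0,0.14,0.1],
  [0,-50,0,-0.135,0.01,0.175,0.1],
  [0,-60,0,-0.16,0.03,0.205,0.1],
  [0,-68.8,0,-0.171,0.06,0.217,0.1],
  [0,-68.8,0,-0.171,0.09,0.217,0.1],
  [0,-68.8,0,-0.171,0.0916,0.217,0.1],
])

```text
t: 32.95
tcp_pos: [0.3977, 0.1892, 0.1473]
tool_rot: [-0.542, -0.451, 0.455, 0.543]
wrist_force: [0.1, 0.0, 0.8]
width: 0.547
```

Run:
```python
from h import *
st();s=manip.snapshot('wrist');save(s,'w16');strips(s)
```

```text
t 32.95 p [0.3977 0.1892 0.1473] yaw 169.7 R [[0.18, -0.0, -0.98], [0.98, -0.0, 0.18], [-0.0, -1.0, 0.0]] q [ 0.29  0.26  1.95 -0.    0.93 -2.67] F [0.1 0.  0.8] w 48.2
0.96 mid [0.3992 0.1959 0.0054] len 0.1481 yaw 79.3 px [315. 236.] n 3794
0.91 mid [0.5912 0.0134 0.0054] len 0.0501 yaw 11.1 px [20. 55.] n 2229
```

View pics/w16.png

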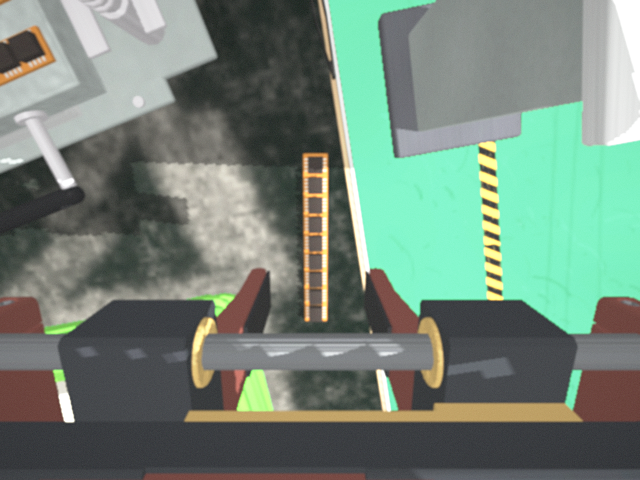

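Run:
```python
from h import *
s=manip.snapshot('wrist')
for z in(0,.03,.06,.08): print(z,back(s,(228,297),z),back(s,(150,300),z))
s=manip.snapshot('top')
for z in(0,.03,.06,.09): print(z,[back(s,q,z) .round(3)for q in((247,250),(175,252))])
plan([.4,.1955,.026],Rt(np.radians(169.5)))
```

```text
0 [0.49125026 0.23611874 0.        ] [0.56293608 0.2261812  0.        ]
0.03 [0.48044562 0.22436767 0.03      ] [0.54468547 0.21546234 0.03      ]
0.06 [0.46964098 0.2126166  0.06      ] [0.52643487 0.20474347 0.06      ]
0.08 [0.46243789 0.20478255 0.08      ] [0.5142678  0.19759757 0.08      ]
0 [array([0.474, 0.226, 0.   ]), array([0.471, 0.462, 0.   ])]
0.03 [array([0.472, 0.222, 0.03 ]), array([0.469, 0.455, 0.03 ])]
0.06 [array([0.47 , 0.218, 0.06 ]), array([0.467, 0.447, 0.06 ])]
0.09 [array([0.468, 0.215, 0.09 ]), array([0.465, 0.44 , 0.09 ])]
turn [0.2 0.2 0. ] shift [0.0051 0.1246 0.0028] rows 2.0
```

Run:
```python
from h import *
plan([.3965,.1758,.026],Rt(np.radians(169.5)))
```

```text
turn [0.2 0.2 0. ] shift [-0.0149  0.1245  0.0027] rows 2.0
```

Call:
carry_out([
  [0,0,0,-0.015,0.04,0.0027,0.1],
  [0,0,0,-0.015,0.08,0.0027,0.1],
  [0,0,0,-0.015,0.11,0.0027,0.1],
  [0,0,0,-0.015,0.124,0.0027,0.1],
  [0,0,0,-0.015,0.1243,0.0027,-1],
  [0,0,0,-0.015,0.1243,0.0027,-1],
  [0,0,0,-0.015,0.1243,0.0027,-1],
  [0,0,0,-0.015,0.1243,0.0027,-1],
  [0,0,0,-0.015,0.1243,0.0027,-1],
  [0,0,0,-0.015,0.1243,0.0027,-1],
])

```text
t: 34.4
tcp_pos: [0.397, 0.1758, 0.0269]
tool_rot: [0.544, 0.454, -0.452, -0.542]
wrist_force: [-0.2, -0.7, 7.3]
width: 0.14
```

Call:
carry_out([
  [0,0,0,0,0,0,-1],
  [0,0,0,0,0,0,-1],
  [0,0,0,0,-0.01,0,-1],
  [0,0,0,0,-0.06,0,-1],
  [0,0,0,0,-0.12,0,-1],
  [0,0,0,0,-0.175,0,-1],
  [0,0,0,0,-0.175,0,-1],
])

```text
t: 35.28
tcp_pos: [0.3991, 0.1766, 0.2063]
tool_rot: [0.545, 0.457, -0.449, -0.541]
wrist_force: [0.8, 0.1, -1.1]
width: 0.136
```

Run:
```python
from h import *
st();s=manip.snapshot('wrist');save(s,'w17')
p=[.622,-.0525,.187];L=stw(p,[-.02,.026,.22]);print(L)
plan(L,Rt(np.radians(100.8)))
```

```text
t 35.27 p [0.3991 0.1766 0.2063] yaw 169.7 R [[0.18, 0.01, -0.98], [0.98, 0.0, 0.18], [0.01, -1.0, -0.01]] q [ 0.26  0.16  1.9  -0.    1.06 -2.7 ] F [ 0.8  0.1 -1.1] w 12.0
[ 0.59751496 -0.03067151  0.22      ]
turn [ 0.3 68.9  0.5] shift [-0.1676 -0.0146 -0.234 ] rows 6.4
```

View pics/w17.png

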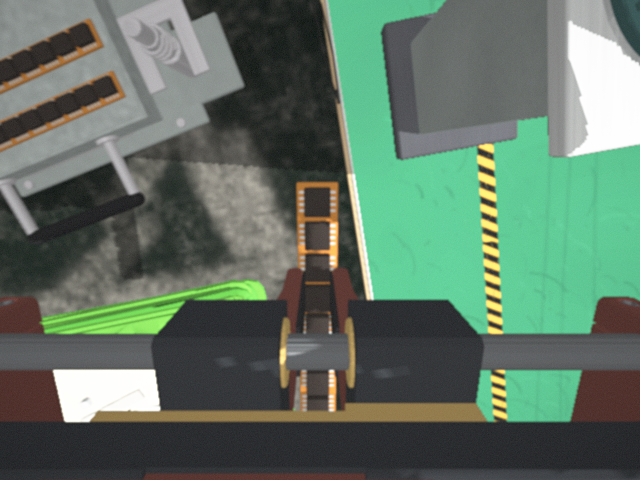

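Call:
carry_out([
  [0,0,0,-0.05,-0.01,-0.02,-1],
  [0,8,0,-0.09,-0.015,-0.055,-1],
  [0,18,0,-0.12,-0.0146,-0.1,-1],
  [0,28,0,-0.14,-0.0146,-0.14,-1],
  [0,38,0,-0.15,-0.0146,-0.18,-1],
  [0,48,0,-0.16,-0.0146,-0.21,-1],
  [0,58,0,-0.1676,-0.0146,-0.234,-1],
  [0,69,0,-0.1676,-0.0146,-0.234,-1],
  [0,69,0,-0.1676,-0.0146,-0.234,-1],
  [0,69,0,-0.1676,-0.0146,-0.234,-1],
])

```text
t: 36.58
tcp_pos: [0.5964, -0.0304, 0.2187]
tool_rot: [-0.703, -0.069, 0.065, 0.704]
wrist_force: [-0.0, -0.3, -0.0]
width: 0.14
```

Run:
```python
from h import *
st();p=[.622,-.0525,.187];L=stw(p,[-.02,.026,.0912])
plan(L,Rt(np.radians(100.8)))
s=manip.snapshot('wrist');save(s,'w18')
```

```text
t 36.58 p [ 0.5964 -0.0304  0.2187] yaw 100.9 R [[0.98, 0.01, -0.19], [0.19, 0.0, 0.98], [0.01, -1.0, 0.0]] q [-0.17  0.38  1.55  0.    1.21 -1.93] F [-0.  -0.3 -0. ] w 12.3
turn [-0.   0.1  0.4] shift [ 1.000e-04  1.275e-01 -6.000e-04] rows 2.0
```

View pics/w18.png

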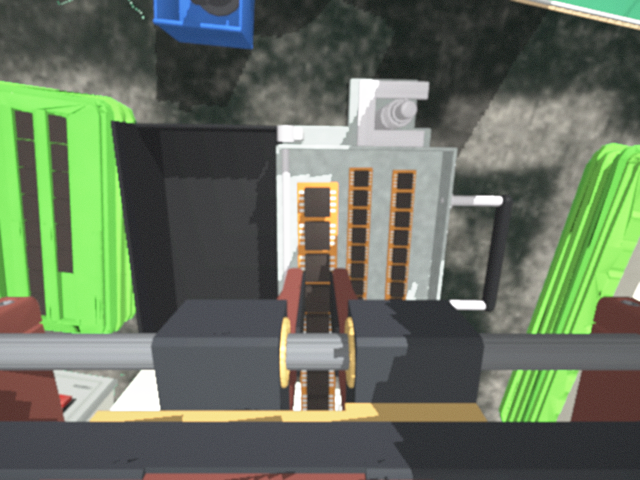

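Call:
carry_out([
  [0,0,0.4,0,0.06,-0.0006,-1],
  [0,0,0.4,0,0.1,-0.0006,-1],
  [0,0,0.4,0,0.118,-0.0006,-1],
  [0,0,0.4,0,0.125,-0.0006,-1],
  [0,0,0.4,0,0.1278,-0.0006,-1],
  [0,0,0.4,0,0.1283,-0.0006,-1],
  [0,0,0.4,0,0.1283,-0.0006,-1],
])

```text
t: 37.5
tcp_pos: [0.5985, -0.0309, 0.0918]
tool_rot: [-0.704, -0.068, 0.066, 0.704]
wrist_force: [0.0, -0.4, -0.8]
width: 0.138
```

Call:
carry_out([
  [0,0,0,0,0,0,-0.45],
  [0,0,0,0,0,0,-0.45],
  [0,0,0,0,0,0,-0.45],
  [0,0,0,0,0,0,-0.45],
  [0,0,0,0,-0.01,0,-0.45],
  [0,0,0,0,-0.05,0,-0.45],
  [0,0,0,0,-0.11,0,-0.45],
  [0,0,0,0,-0.16,0,-0.45],
  [0,0,0,0,-0.16,0,-0.45],
])

```text
t: 38.62
tcp_pos: [0.601, -0.0314, 0.2574]
tool_rot: [0.705, 0.071, -0.063, -0.703]
wrist_force: [0.3, 0.4, -0.4]
width: 0.273
```

Run:
```python
from h import *
st();s=manip.snapshot('wrist');save(s,'w19');strips(s)
s=manip.snapshot('top');save(s,'top4');strips(s)
p=[.622,-.0525,.187];L=stw(p,[0,.186,.16]);print(L)
plan(L,Rt(np.radians(100.8)))
```

```text
t 38.62 p [ 0.601  -0.0314  0.2574] yaw 100.9 R [[0.98, 0.01, -0.19], [0.19, -0.0, 0.98], [0.01, -1.0, -0.0]] q [-0.17  0.34  1.5   0.    1.29 -1.93] F [ 0.3  0.4 -0.4] w 24.0
0.91 mid [ 0.6334 -0.0228  0.0054] len 0.1774 yaw 11.0 px [320. 233.] n 2895
0.85 mid [0.6031 0.0163 0.0054] len 0.1378 yaw 10.9 px [357. 216.] n 2222
0.79 mid [0.6117 0.0612 0.0054] len 0.1676 yaw 10.3 px [393. 229.] n 2704
0.73 mid [0.6048 0.006  0.0054] len 0.1127 yaw 10.4 px [313. 209.] n 115
0.65 mid [0.5668 0.037  0.0054] len 0.053 yaw -0.7 px [304. 221.] n 92
0.45 mid [ 0.5856 -0.0375  0.0054] len 0.0605 yaw 7.2 px [327. 215.] n 112
0.45 mid [0.5883 0.0413 0.0054] len 0.2422 yaw 54.3 px [303. 215.] n 1168
[0.58742036 0.13025735 0.16      ]
turn [-0.   0.1 -0. ] shift [0.021  0.0906 0.1599] rows 3.0
```

View pics/w19.png

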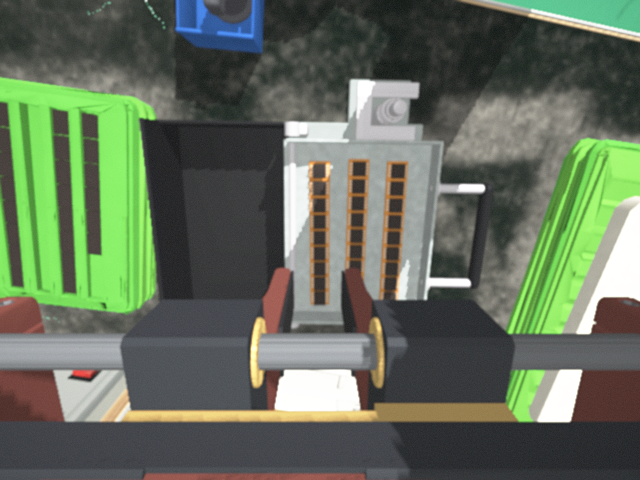

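View pics/top4.png

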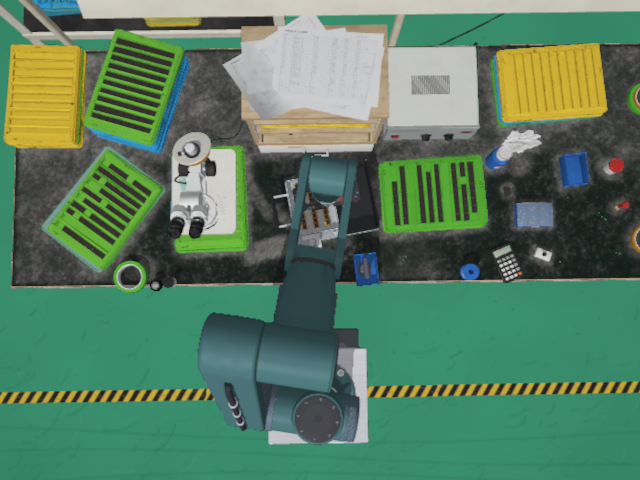

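Call:
carry_out([
  [0,0,0,0.007,0,0.055,-0.1],
  [0,0,0,0.014,0,0.11,-0.1],
  [0,0,0,0.021,0.04,0.16,-0.1],
  [0,0,0,0.021,0.0906,0.16,-0.1],
  [0,0,0,0.021,0.0906,0.16,-0.1],
])

```text
t: 39.45
tcp_pos: [0.5827, 0.1305, 0.1549]
tool_rot: [-0.704, -0.063, 0.072, 0.704]
wrist_force: [-0.6, -0.2, -0.1]
width: 0.449
```

Run:
```python
from h import *
st();s=manip.snapshot('wrist');save(s,'w20')
p=[.622,-.0525,.187];L=stw(p,[0,.186,.0765]);print(L)
plan(L,Rt(np.radians(100.8)))
for x in(-.048,0,.048): print(proj(s,stw(p,[x,.186,.0735])))
```

```text
t 39.45 p [0.5827 0.1305 0.1549] yaw 100.9 R [[0.98, -0.01, -0.19], [0.19, -0.0, 0.98], [-0.01, -1.0, 0.0]] q [ 0.1   0.45  1.61  0.    1.1  -1.66] F [-0.6 -0.2 -0.1] w 39.5
[0.58742036 0.13025735 0.0765    ]
turn [-0.1  0.1 -0.4] shift [ 0.0029  0.0811 -0.0005] rows 1.3
[314.55988105 193.3087632 ]
[314.34432806 263.43943334]
[314.14912143 326.95036639]
```

View pics/w20.png

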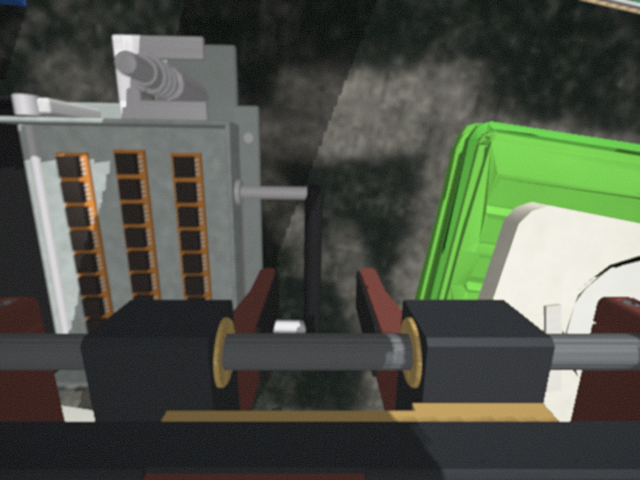

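Call:
carry_out([
  [0,0.5,-0.4,0.003,0.05,-0.002,-0.1],
  [0,0.5,-0.4,0.003,0.078,-0.002,-0.1],
  [0,0.5,-0.4,0.003,0.081,-0.002,-0.1],
  [0,0.5,-0.4,0.003,0.081,-0.002,-1],
  [0,0.5,-0.4,0.003,0.081,-0.002,-1],
  [0,0.5,-0.4,0.003,0.081,-0.002,-1],
  [0,0.5,-0.4,0.003,0.081,-0.002,-1],
  [0,0.5,-0.4,0.003,0.081,-0.002,-1],
  [0,0.5,-0.4,0.003,0.081,-0.002,-1],
], squeeze=20)

```text
t: 40.62
tcp_pos: [0.5888, 0.1287, 0.0779]
tool_rot: [-0.704, -0.065, 0.063, 0.704]
wrist_force: [0.2, -0.6, 6.7]
width: 0.131
```

Run:
```python
from h import *
st();s=manip.snapshot('wrist');save(s,'w21')
```

```text
t 40.62 p [0.5888 0.1287 0.0779] yaw 100.4 R [[0.98, 0.0, -0.18], [0.18, 0.0, 0.98], [0.0, -1.0, 0.0]] q [ 0.1   0.55  1.67  0.    0.92 -1.65] F [ 0.2 -0.6  6.7] w 11.5
```

View pics/w21.png

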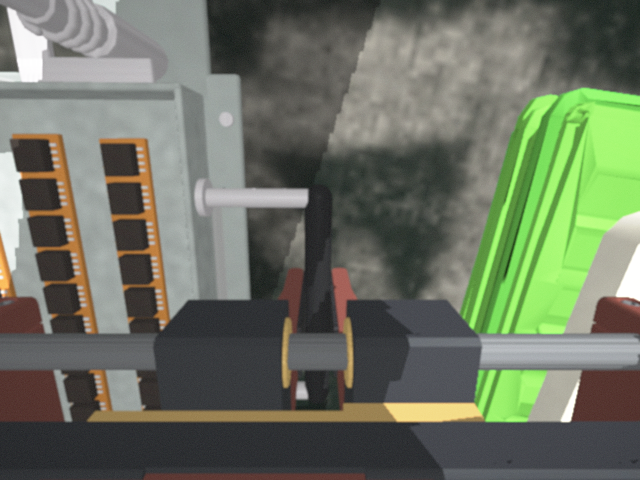

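Call:
carry_out([
  [0,0,0,0,-0.0093,-0.001,-1],
  [0,0,0,0,-0.0185,-0.0021,-1],
  [0,0,0,0,-0.0276,-0.0041,-1],
  [0,0,0,0,-0.0367,-0.0061,-1],
  [0,0,0,0,-0.0456,-0.009,-1],
  [0,0,0,0,-0.0544,-0.0119,-1],
  [0,0,0,0,-0.063,-0.0156,-1],
  [0,0,0,0,-0.0715,-0.0194,-1],
  [0,0,0,0,-0.0715,-0.0194,-1],
])

```text
t: 41.8
tcp_pos: [0.5919, 0.11, 0.1505]
tool_rot: [-0.703, -0.065, 0.063, 0.705]
wrist_force: [-1.0, 7.4, 1.1]
width: 0.132
```

Run:
```python
from h import *
st();s=manip.snapshot('wrist');save(s,'w22')
```

```text
t 41.8 p [0.5919 0.11   0.1505] yaw 100.4 R [[0.98, 0.0, -0.18], [0.18, 0.0, 0.98], [0.0, -1.0, 0.0]] q [ 0.07  0.46  1.61  0.    1.07 -1.69] F [-1.   7.4  1.1] w 11.6
```

View pics/w22.png

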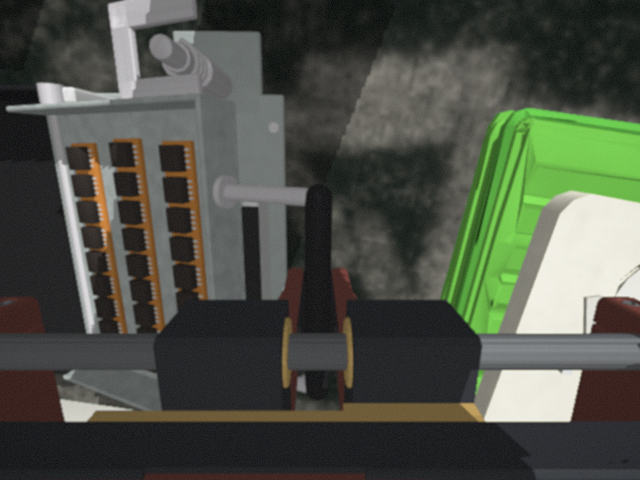

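Call:
carry_out([
  [0,0,0,0,-0.0082,-0.0044,-1],
  [0,0,0,0,-0.0162,-0.0092,-1],
  [0,0,0,0,-0.024,-0.0144,-1],
  [0,0,0,0,-0.0314,-0.0199,-1],
  [0,0,0,0,-0.0386,-0.0259,-1],
  [0,0,0,0,-0.0455,-0.0321,-1],
  [0,0,0,0,-0.0521,-0.0387,-1],
  [0,0,0,0,-0.0583,-0.0457,-1],
  [0,0,0,0,-0.0583,-0.0457,-1],
])

```text
t: 42.98
tcp_pos: [0.5997, 0.066, 0.2107]
tool_rot: [-0.702, -0.065, 0.063, 0.706]
wrist_force: [-2.8, 9.3, 8.1]
width: 0.13
```

Run:
```python
from h import *
st();s=manip.snapshot('wrist');save(s,'w23')
```

```text
t 42.98 p [0.5997 0.066  0.2107] yaw 100.3 R [[0.98, 0.0, -0.18], [0.18, 0.01, 0.98], [0.0, -1.0, 0.0]] q [-0.01  0.39  1.55  0.01  1.2  -1.76] F [-2.8  9.3  8.1] w 11.4
```

View pics/w23.png

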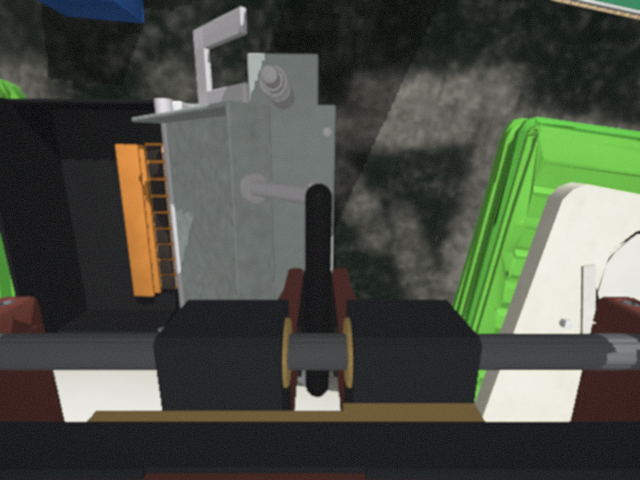

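Call:
carry_out([
  [0,0,0,0,-0.0058,-0.0072,-1],
  [0,0,0,0,-0.0114,-0.0148,-1],
  [0,0,0,0,-0.0164,-0.0226,-1],
  [0,0,0,0,-0.0212,-0.0306,-1],
  [0,0,0,0,-0.0212,-0.0306,-1],
  [0,0,0,0,-0.0212,-0.0306,-1],
  [0,0,0,0,-0.0212,-0.0306,-1],
  [0,0,0,0,-0.0212,-0.0306,-1],
])

```text
t: 44.02
tcp_pos: [0.605, 0.0356, 0.2327]
tool_rot: [-0.702, -0.065, 0.063, 0.706]
wrist_force: [-2.0, 3.5, 5.5]
width: 0.129
```

Run:
```python
from h import *
st();s=manip.snapshot('wrist');save(s,'w24');s=manip.snapshot('scene');cv2.imwrite('pics/sc24.png',cv2.resize(s['frame'][200:300,200:360,::-1],None,fx=5,fy=5,interpolation=cv2.INTER_CUBIC))
```

```text
t 44.02 p [0.605  0.0356 0.2327] yaw 100.3 R [[0.98, 0.0, -0.18], [0.18, 0.01, 0.98], [0.0, -1.0, 0.0]] q [-0.06  0.38  1.51  0.01  1.25 -1.81] F [-2.   3.5  5.5] w 11.4
```

View pics/w24.png

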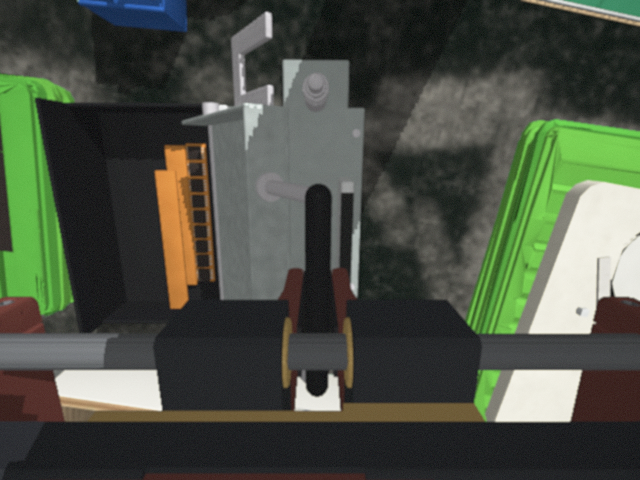

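View pics/sc24.png

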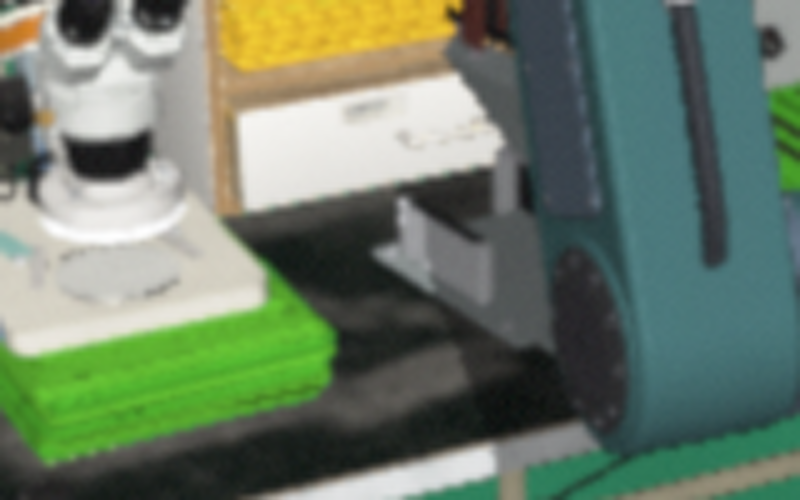

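Call:
carry_out([
  [0,0,0,0,0.0047,0.008,-1],
  [0,0,0,0,0.0099,0.0158,-1],
  [0,0,0,0,0.0153,0.0233,-1],
  [0,0,0,0,0.0212,0.0306,-1],
  [0,0,0,0,0.0274,0.0375,-1],
  [0,0,0,0,0.034,0.0441,-1],
  [0,0,0,0,0.0409,0.0504,-1],
  [0,0,0,0,0.0481,0.0564,-1],
  [0,0,0,0,0.0481,0.0564,-1],
])

```text
t: 45.25
tcp_pos: [0.5951, 0.0918, 0.1843]
tool_rot: [-0.702, -0.065, 0.063, 0.706]
wrist_force: [3.1, -1.0, -2.2]
width: 0.128
```

Run:
```python
from h import *
st();s=manip.snapshot('wrist');save(s,'w25')
```

```text
t 45.25 p [0.5951 0.0918 0.1843] yaw 100.4 R [[0.98, 0.0, -0.18], [0.18, 0.01, 0.98], [0.0, -1.0, 0.0]] q [ 0.04  0.42  1.58  0.01  1.14 -1.72] F [ 3.1 -1.  -2.2] w 11.2
```

View pics/w25.png

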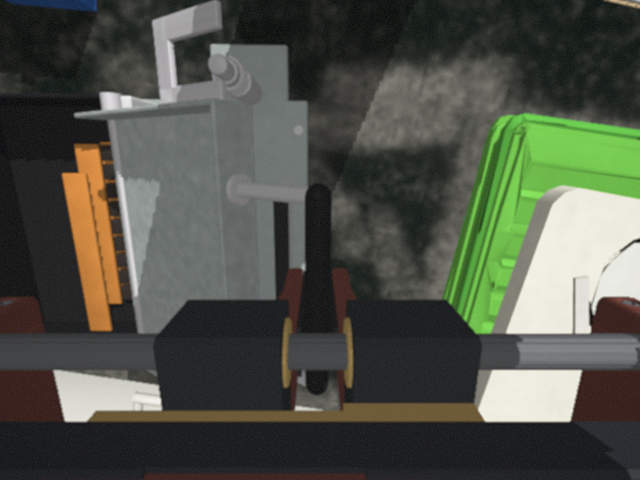

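Call:
carry_out([
  [0,0,0,0,0.0075,0.0055,-1],
  [0,0,0,0,0.0152,0.0107,-1],
  [0,0,0,0,0.0232,0.0155,-1],
  [0,0,0,0,0.0314,0.0199,-1],
  [0,0,0,0,0.0399,0.0239,-1],
  [0,0,0,0,0.0485,0.0274,-1],
  [0,0,0,0,0.0573,0.0305,-1],
  [0,0,0,0,0.0662,0.0332,-1],
  [0,0,0,0,0.0753,0.0354,-1],
  [0,0,0,0,0.0753,0.0354,-1],
])

```text
t: 46.55
tcp_pos: [0.5891, 0.126, 0.1085]
tool_rot: [-0.703, -0.065, 0.063, 0.706]
wrist_force: [3.7, -6.9, -2.9]
width: 0.129
```

Run:
```python
from h import *
st();plan([.5888,.1287,.078])
```

```text
t 46.55 p [0.5891 0.126  0.1085] yaw 100.4 R [[0.98, 0.0, -0.18], [0.18, 0.0, 0.98], [0.0, -1.0, 0.0]] q [ 0.09  0.51  1.65  0.    0.98 -1.66] F [ 3.7 -6.9 -2.9] w 11.4
turn [0. 0. 0.] shift [0.0001 0.0305 0.0026] rows 0.5
```

Lower the last 30 mm slowly.

Call:
carry_out([
  [0,0,0,0,0.005,0.0008,-1],
  [0,0,0,0,0.01,0.0014,-1],
  [0,0,0,0,0.015,0.0018,-1],
  [0,0,0,0,0.019,0.002,-1],
  [0,0,0,0,0.022,0.0022,-1],
  [0,0,0,0,0.0245,0.0024,-1],
  [0,0,0,0,0.0265,0.0025,-1],
  [0,0,0,0,0.028,0.0026,-1],
  [0,0,0,0,0.0295,0.0026,-1],
  [0,0,0,0,0.0295,0.0026,-1],
], squeeze=10)

```text
t: 47.8
tcp_pos: [0.5901, 0.1289, 0.081]
tool_rot: [-0.703, -0.066, 0.062, 0.706]
wrist_force: [0.5, -1.7, 13.2]
width: 0.131
```

Run:
```python
from h import *
st();s=manip.snapshot('wrist');save(s,'w26')
```

```text
t 47.8 p [0.5901 0.1289 0.081 ] yaw 100.4 R [[0.98, 0.01, -0.18], [0.18, 0.0, 0.98], [0.01, -1.0, 0.0]] q [ 0.1   0.54  1.67  0.    0.93 -1.66] F [ 0.5 -1.7 13.2] w 11.6
```

View pics/w26.png

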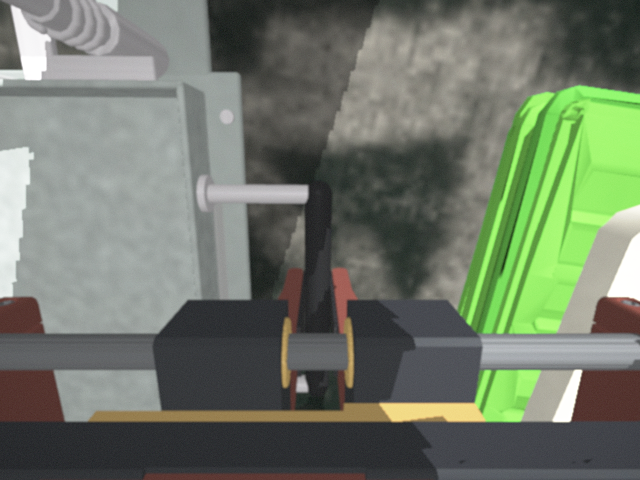

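Call:
carry_out([
  [0,0,0,0,0,0,-0.3],
  [0,0,0,0,0,0,-0.2],
  [0,0,0,0,0,0,-0.1],
  [0,0,0,0,0,0,-0.1],
  [0,0,0,0,-0.02,0,-0.1],
  [0,0,0,0,-0.07,0,-0.1],
  [0,0,0,0,-0.13,-0.02,-0.1],
  [0,0,0,0,-0.18,-0.08,-0.1],
  [0,0,0,0,-0.2,-0.13,-0.1],
  [0,0,0,0,-0.2,-0.13,-0.1],
])

```text
t: 49.1
tcp_pos: [0.6142, -0.0032, 0.283]
tool_rot: [-0.704, -0.066, 0.059, 0.705]
wrist_force: [0.2, -0.4, -0.1]
width: 0.447
```

Run:
```python
from h import *
st();s=manip.snapshot('wrist');save(s,'w27')
s=manip.snapshot('top');save(s,'top5')
```

```text
t 49.1 p [ 0.6142 -0.0032  0.283 ] yaw 100.2 R [[0.98, 0.01, -0.18], [0.18, 0.0, 0.98], [0.01, -1.0, 0.0]] q [-0.12  0.34  1.44  0.    1.35 -1.87] F [ 0.2 -0.4 -0.1] w 39.4
```

View pics/w27.png

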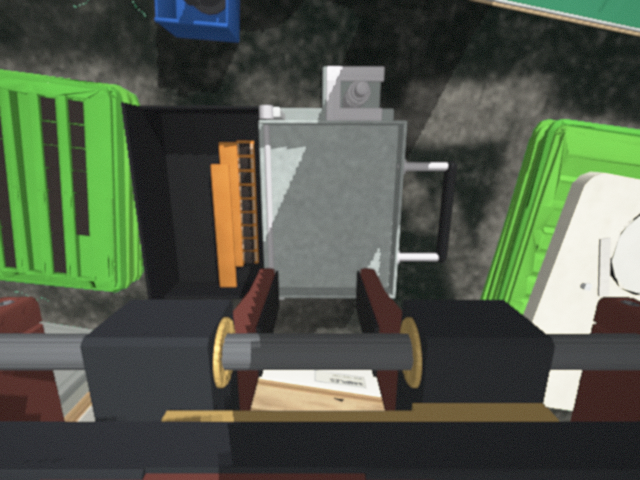

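Run:
```python
from h import *
plan([.67,-.11,.25])
```

```text
turn [0. 0. 0.] shift [ 0.0371  0.0302 -0.1182] rows 2.0
```

Call:
carry_out([
  [0,0,0,0.02,0.0,-0.06,-0.1],
  [0,0,0,0.037,0.03,-0.118,-0.1],
  [0,0,0,0.037,0.03,-0.118,-0.1],
  [0,0,0,0.037,0.03,-0.118,-0.1],
])

```text
t: 49.7
tcp_pos: [0.6688, -0.1081, 0.2485]
tool_rot: [-0.702, -0.064, 0.062, 0.707]
wrist_force: [-0.2, -0.9, 0.2]
width: 0.447
```

Run:
```python
from h import *
st();s=manip.snapshot('wrist')
cv2.imwrite('pics/w28.png',cv2.resize(s['frame'][60:310,160:480,::-1],None,fx=2.4,fy=2.4,interpolation=cv2.INTER_CUBIC))
```

```text
t 49.7 p [ 0.6688 -0.1081  0.2485] yaw 100.3 R [[0.98, 0.0, -0.18], [0.18, 0.01, 0.98], [0.0, -1.0, 0.01]] q [-0.27  0.47  1.32  0.01  1.35 -2.02] F [-0.2 -0.9  0.2] w 39.3
```

View pics/w28.png

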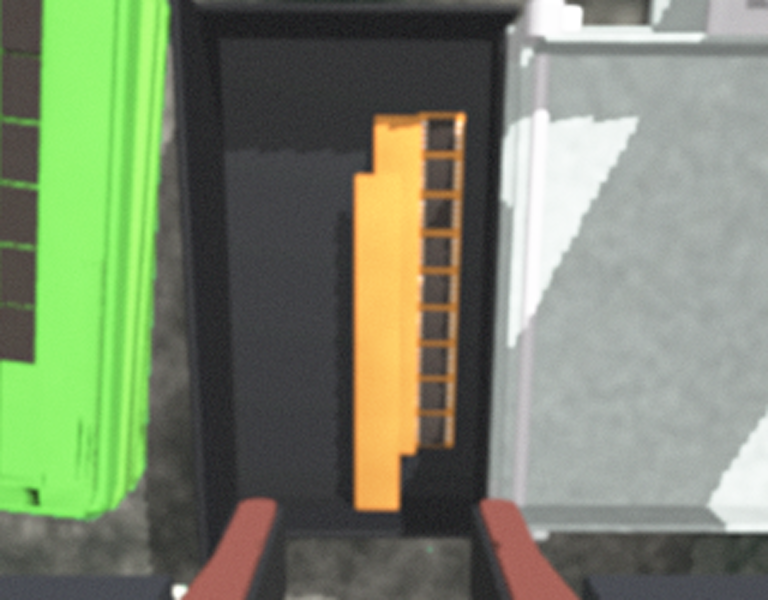

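Call:
carry_out([
  [0,0,0,-0.05,-0.06,0,-0.1],
  [0,0,0,-0.09,-0.1,-0.05,-0.1],
  [0,0,0,-0.13,-0.1,-0.1,-0.1],
  [0,0,0,-0.17,-0.1,-0.15,-0.1],
  [0,0,0,-0.19,-0.1,-0.21,-0.1],
  [0,0,0,-0.2,-0.1,-0.27,-0.1],
  [0,0,0,-0.2,-0.1,-0.33,-0.1],
  [0,0,0,-0.2,-0.1,-0.35,-0.1],
  [0,0,0,-0.2,-0.1,-0.35,-0.1],
])

```text
t: 50.88
tcp_pos: [0.5351, -0.4891, 0.3463]
tool_rot: [-0.702, -0.065, 0.062, 0.706]
wrist_force: [0.9, 1.5, 0.9]
width: 0.449
```

Run:
```python
from h import *
st();s=manip.snapshot('top');strips(s);cv2.imwrite('pics/top6.png',cv2.resize(s['frame'][140:300,100:560,::-1],None,fx=1.7,fy=1.7,interpolation=cv2.INTER_CUBIC))
p=[.622,-.0525,.187]
for x in(-.048,.048):print(proj(s,stw(p,[x,.186,.0735])))
```

```text
t 50.88 p [ 0.5351 -0.4891  0.3463] yaw 100.3 R [[0.98, 0.0, -0.18], [0.18, 0.01, 0.98], [0.0, -1.0, 0.01]] q [-0.84  0.49  1.06  0.01  1.6  -2.59] F [0.9 1.5 0.9] w 39.5
0.85 mid [ 0.6646 -0.1109  0.0054] len 0.1511 yaw 9.5 px [348. 191.] n 273
0.53 mid [ 0.6317 -0.0881  0.0054] len 0.1442 yaw 10.2 px [342. 201.] n 228
0.21 mid [0.5909 0.0322 0.0054] len 0.2436 yaw 10.9 px [305. 214.] n 2815
[276.98022577 227.16254907]
[271.12741959 197.78693808]
```

View pics/top6.png

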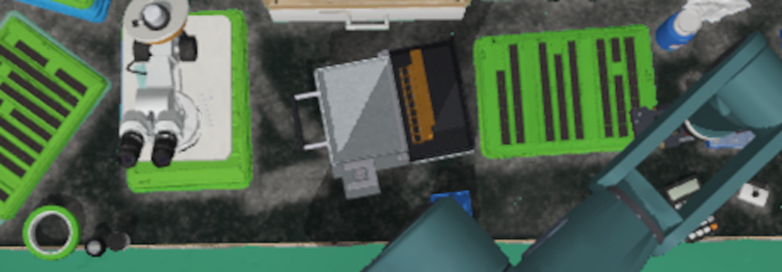

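All strips are in the box, the tray is empty and level, and no strips are left on the bench. Handing in.

```bash
python3 -c "
from workcell import manip
print(manip.close_job())"
```

```text
the job is handed in; nothing more can be done
None
```

The job is done and handed in at about 51 s of the 210 s allowed.

- **Wing nut:** I unscrewed it with two grips, about 390° in all. It came off without resistance, and I set it upright in the blue bin.
- **Strips:** I found three on the bench and laid all three in the tray. The fourth listed strip did not appear in any picture.
- **Tray:** I lifted it by its handle to about 1.0 rad, and all three strips slid out. I then lowered it slowly onto its stop, where it pressed back with about 13 N, and let go of the handle.

**Last checks:** the close-up picture shows all three strips in the catch box, two of them upside down, clear of the tray's lip. The tray is empty and looks level. No strips are left on the bench.

**Not fully confirmed:**
- In the last overhead picture the arm hid much of the bin and the right-hand bench. I last saw the nut upright in the bin while carrying the second strip. I touched nothing else there afterwards.
- I never located the tweezers. The detector's only hit for them was on a strip.
- My two early estimates of the station's position differed by a few millimetres and about 2°. A later close-up matched the one I used.

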